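# Switch the shared tape printer to the other analyser

### The job

The shared tape printer is to serve the right-hand analyser: tip out the blue tool bin, take the flat screwdriver from its pocket and with its blade turn the slotted selector on the grey printer-sharing box a quarter turn clockwise, fully home with its arrow at the green mark. Then put the screwdriver back in its pocket in the bin, fully home, and let go. Leave the sample cup, the petri dish and the timer where they are.

Things in the scene. Friction and masses are not known exactly. Their poses are not given: they have to be found in the camera images.
- bin_housing: fixed pale grey case, 150 mm wide (y), 138 mm deep (x), 181 mm high, with a blue bin that tips out of its front (the -x side). Origin on the bench in the middle of its front edge; x to the rear, y left, z up. Its flat roof begins 58 mm behind that edge and covers the shut bin.
- bin_tab (a point): middle of the upper edge of the bin's pull tab: a blue plate 64 mm wide, 6 mm thick, upright when the bin is shut and then standing 30 mm above the case's roof, with free space behind it. Axes of the bin: z up along its front panel, y along the pivot, x into the bin. The pivot lies 211 mm below this point along that z and 9 mm behind it along that x.
- tool_bin (a joint): tilt of the bin about the pivot along its front lower edge (4 mm behind the case's front edge, 10 mm above the bench): 0 shut (panel and screwdriver lean 20 degrees back), 0.61 rad at its stop, tipped right out (they then lean 15 degrees forward, away from the case). Stays where it is left; the tab takes about 2 N to draw.
- bin_pocket (a point): centre of the mouth of the square tool pocket in the middle of the bin: 18 x 18 mm inside, 60 mm deep, 26 mm square outside; axes of the bin, z out of the mouth. It lies 44 mm behind the front panel's outer face. The bin is 136 mm wide; its side walls end about level with the mouth beside the pocket and rise to 30 mm above it at the front panel, which ends 100 mm above it.
- bin_home (a point): where driver_handle lies when the screwdriver stands home in the pocket, 35 mm above bin_pocket along the bin's z; axes of the bin.
- driver_handle (a point): centre of the screwdriver's orange and black handle, 28 x 28 mm square and 70 mm long; the tool is 125 mm long, about 90 g. z runs from blade to handle end, x along the blade's width, y across its thickness; handle flats face x and y. The handle's shoulder, 35 mm below this point, rests on the pocket's mouth; in the pocket its axes agree with the bin's.
- driver_tip (a point): middle of the end of the screwdriver's flat blade, 90 mm below driver_handle along the tool; the blade is 14 mm wide (x) and 3 mm thick (y), the steel shank behind it 8 mm round.
- switch_box: fixed grey printer-sharing box, 110 mm deep (x), 140 mm wide (y), 50 mm high, dark top plate with a white mark left rear and a green mark right rear of the selector. Origin on the bench under its middle; x to the rear, y left.
- selector_slot (a point): centre of the slotted brass selector at the level of its face, 61 mm above the bench, on its vertical turning axis (z up); x along the slot towards the engraved arrow. The slot runs right across the 36 mm face, 4.6 mm wide, 8 mm deep, its edges bevelled to 9 mm at the face. A round aluminium collar, 53 mm outside, surrounds it and stands 1 mm higher.
- selector (a joint): turn of the selector, clockwise from above: 0 with the arrow at the white mark (towards the left rear of its box), 1.571 rad at its stop with the arrow at the green mark (right rear). Stiff: 0.08 N m; it stays where it is left. The blade has about 0.12 rad of play in the slot either way.
- cup_mid (a point): middle of the green-lidded sample cup, 61 mm across, 59 mm high, a bystander.
- dish_mid (a point): middle of the clear petri dish, 92 mm across, 15 mm high, a bystander.
- timer_mid (a point): middle of the white bench timer, 66 x 66 x 20 mm, a bystander.

How it is judged:
On the way, in this order (a step that is already met when the one before it is completed fails the run):
1. the tool bin is tipped out (value of joint tool_bin above 0.5 rad), for 0.1 s.
2. the screwdriver's blade stands in the selector's slot (horizontal distance between driver_tip and selector_slot below 0.006 m and z of driver_tip in the frame of selector_slot below -0.004 m and value of joint selector below 1.2 rad), for 0.1 s.
3. the selector is turned to the green mark with the blade still in its slot (horizontal distance between driver_tip and selector_slot below 0.008 m and z of driver_tip in the frame of selector_slot below -0.003 m and value of joint selector above 1.45 rad), for 0.1 s.
At the end, for the whole second after the job is handed in: the selector stands within 7 degrees of the green mark (joint above 1.45 rad); the screwdriver is back in the bin's pocket, its handle centre within 12 mm of its home and its axis within 0.15 rad of the pocket's, released and at rest (the bin may be left out or shut) (value of joint selector above 1.45 rad and distance between driver_handle and bin_home below 0.012 m and angle between the z axis of driver_handle and the z axis of bin_home, either way round below 0.15 rad and linear speed of screwdriver below 0.02 m/s); the robot touches nothing.
It fails at once if the sample cup is moved by more than 30 mm (distance of cup_mid from where it was at the start of the episode above 0.03 m).
It fails at once if the petri dish is moved by more than 30 mm (distance of dish_mid from where it was at the start of the episode above 0.03 m).
It fails at once if the timer is moved by more than 30 mm (distance of timer_mid from where it was at the start of the episode above 0.03 m).
It also fails if it takes over 64 s, if anything falls off the work surface, if the arm or the gripper's body presses on something with over 40 N, if the wrist force passes 120 N, or if a joint passes its speed limit or range.

### The arm

A 6-joint arm with a two-finger parallel gripper is mounted at the origin on a cart in front of the work surface, level with it; the furniture and walls round the work are solid. World frame = base frame: x ahead of the robot, y to its left, z up, the work surface at z = 0. Lengths are in m, angles in rad, forces in N, time in s.
With the tool pointing down it reaches from about 0.375 to 0.975 m from the base axis. Payload 3.8 kg.
Tool frame: the origin (TCP) lies on the mounting face of the last link; the fingertips stand 173 mm ahead of it and the grasp point (between the pads) lies 155 mm ahead of it; z points along the fingers, y is the line along which they close (so a half turn about z gives the same grasp; the last joint's range is limited). The gripper opens to 85 mm and grips with 20 to 120 N. Pads are 22 mm wide; open, the fingers measure 114 mm over their backs; the gripper's body (76 mm by 85 mm) begins 54 mm behind the grasp point. The pads swing forward as they close: fully open they stand 13 mm farther back than shut.
Start: joints at [1.108, 0.264, 1.604, -0, 1.274, -0.037], TCP at [0.279, 0.615, 0.405] pointing down, gripper open.
Joint ranges: [-2.63, 2.63], [-0.94, 2.18], [0.31, 2.57], [-1.31, 4.45], [0, 2.66], [-2.55, 2.55]. Speed limits (rad/s): [2.57, 2.57, 3.14, 3.14, 3.14, 3.14].

### API

Orientations are given as a rotation vector (axis times angle).
In Python, from workcell import bot gives the robot as it stands.
- The arm moves only by the tool drive_tool, never from a script. Its argument "increments" is a list of rows, each an object with "delta_pos": the shift along the tool's x, y, z in mm, a list of three; "turn": the turn about the tool's z in rad; "jaw": the opening, from -1 (shut) to 1 (fully open). A call has 1 to 8 rows; each row shifts and turns the commanded pose from where the row before left it, along the tool's axes as they then stand; what a row does not reach is not made up. A row lasts 1/12 s, in which the tool goes at most 41.7 mm and 7.16 degrees, less where a joint would pass 70% of its speed; a pose out of reach is approached as far as the arm can. A call is refused whole if a number of a shift passes 41.7 or a number of a turn 0.125, either way. A call with a gripper value outside its range is refused whole. The fingers move at their own pace and stop on an object; "grip_force" is the grip in N (left out, the last holds). Time passes only in rows, so rows that do not move let the fingers close. It gives the time, the measured TCP pose, the force, the opening and the grip force at its end, in the units of the state.
- bot.read_state(): the state, without advancing time (a new reading comes with each control period).
- bot.read_camera(name): name is "side" or "top"; returns a dict with "pixels" (400x640x3 uint8, red, green, blue), "fovy" (degrees; the focal length in pixels is half the picture's height over the tangent of half this angle, whatever the lens; pixels are square), "cx", "cy" (the principal point, pixels), "camera_from_world" (4x4, takes a point from world to camera coordinates). Camera axes: x right, y down, z forward; pixel columns grow to the right and rows downward; lengths in m; the calibration is good to about 2 mm. A picture is of the moment at which its call begins. There is no depth.
- bot.finish_job(): hands the job in; it is judged then, once.
The state is a dict: "time": time; "q": joint angles; "joint_vel": joint speeds; "joint_torque": joint torques, N m; "tool_pos": TCP position; "tcp_rot": TCP orientation; "wrist_force": force on the tool from outside, world axes, zero at the start; "torque": the same for the moment, N m; "width": opening from 0.0 (shut) to 1.0 (fully open); "grip_force": force on a finger pad.
Only numpy, scipy, OpenCV 4.12 (cv2) and the standard library are available. Lean on these libraries where they do the work, as an engineer would, in place of code of your own. Each camera call takes 0.05 s, during which the arm holds its last target. There are 200 camera calls.

## Working session

There is one attempt and no reset: what is moved stays moved. The work goes in short steps, Python scripts to look and compute and a tool call to move; the robot and the scene stay as the last step left them, time stands still between calls to the robot, and variables do not carry over. Pictures are saved under pics/ and viewed, at most 10 in all, crops included, and the job is handed in when it is done.

Besides the shell and the picture viewer there is one more tool, called by a JSON object that holds its "name" and its "arguments". drive_tool: Moves the arm, as the interface text tells. Its arguments: {"type":"object","properties":{"increments":{"type":"array"},"grip_force":{"type":"number"}},"required":["increments"]}

```bash
mkdir -p pics; ls; python3 - <<'E'
from workcell import bot
import cv2,numpy as np
s=bot.read_state();print(s)
for n in("side","top"):
    c=bot.read_camera(n);cv2.imwrite(f"pics/{n}0.png",c["pixels"][:,:,::-1]);print(n,c["fovy"],c["cx"],c["cy"]);print(np.round(c["camera_from_world"],4).tolist(), [k for k in c])
E
```

```text
pics
{'time': 0.0, 'q': array([ 1.10808630e+00,  2.64756725e-01,  1.60539595e+00,  1.43154330e-05,
        1.27369384e+00, -3.68902137e-02]), 'joint_vel': array([-0.00061312, -0.0002536 ,  0.00094818,  0.00018069, -0.00079904,
       -0.00032406]), 'joint_torque': array([-3.08168965e-04, -5.15119851e+01, -3.67308605e+01,  6.29268106e-05,
        1.31504866e-02, -7.12871415e-07]), 'tool_pos': array([0.27865795, 0.61441274, 0.40334733]), 'tcp_rot': array([-0.66371974, -3.07009527,  0.00342453]), 'wrist_force': array([-0.3659572 , -0.16136603,  1.53703605]), 'torque': array([-0.01985   ,  0.01689412,  0.00087149]), 'grip_force': 0.0, 'width': 1.000312393338667}
side 46.12819742012599 317.3081720951717 200.57725098571987
[[0.8842, -0.4665, 0.0238, -0.4152], [-0.2021, -0.4279, -0.8809, 0.2723], [0.4211, 0.7741, -0.4726, 1.3893], [0.0, 0.0, 0.0, 1.0]] ['pixels', 'fovy', 'cx', 'cy', 'camera_from_world']
top 43.36765413328811 320.2855364185248 203.2685418573865
[[0.0148, -0.9999, 0.0071, 0.086], [-0.9891, -0.0157, -0.1465, 0.5291], [0.1466, -0.0049, -0.9892, 1.4979], [0.0, 0.0, 0.0, 1.0]] ['pixels', 'fovy', 'cx', 'cy', 'camera_from_world']
```

View pics/side0.png

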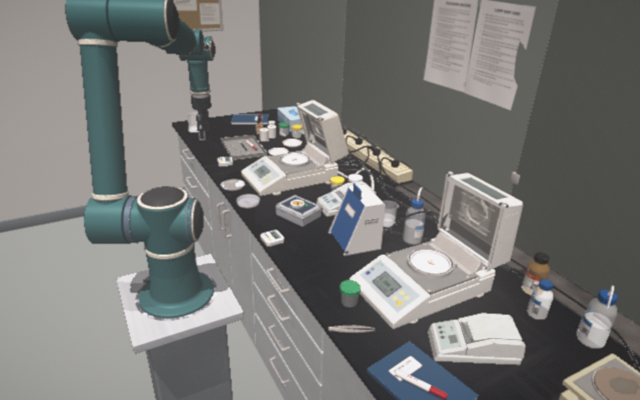

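View pics/top0.png

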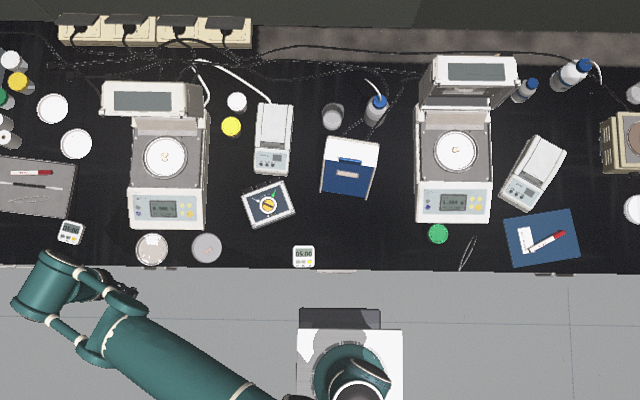

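The side view shows the bin at about (358,220) and the switch box at (298,208). The top view shows them at (349,168) and (268,205), with the cup at (438,233), the dish at (206,247) and the timer at (303,256). I'll enlarge both and extract the features.

```bash
cat > h.py <<'E'
import cv2,numpy as np
from workcell import bot
from scipy.spatial.transform import Rotation as R
def f(c): return 200/np.tan(np.radians(c["fovy"]/2))
def ray(c,uv):
    M=np.array(c["camera_from_world"]);d=np.array([(uv[0]-c["cx"])/f(c),(uv[1]-c["cy"])/f(c),1.])
    return -M[:3,:3].T@M[:3,3], M[:3,:3].T@d
def onz(c,uv,z):
    o,d=ray(c,uv);return o+d*(z-o[2])/d[2]
def tri(c1,p1,c2,p2):
    A=[];b=[]
    for c,p in((c1,p1),(c2,p2)):
        o,d=ray(c,p);d/=np.linalg.norm(d);P=np.eye(3)-np.outer(d,d);A.append(P);b.append(P@o)
    x=np.linalg.lstsq(np.vstack(A),np.hstack(b),rcond=None)[0]
    return x
def proj(c,p):
    M=np.array(c["camera_from_world"]);q=M[:3,:3]@np.asarray(p)+M[:3,3];return np.array([c["cx"]+f(c)*q[0]/q[2],c["cy"]+f(c)*q[1]/q[2]])
def crop(im,u,v,w,h,k): return cv2.resize(im[v:v+h,u:u+w],None,fx=k,fy=k,interpolation=cv2.INTER_CUBIC)
E
python3 - <<'E'
from h import *
import pickle
c={n:bot.read_camera(n) for n in("side","top")}
pickle.dump(c,open("c0.pkl","wb"))
t,s=c["top"]["pixels"],c["side"]["pixels"]
im=np.vstack([np.hstack([crop(t,235,170,66,50,6),crop(t,314,130,66,50,6)]),np.hstack([crop(s,265,185,66,50,6),crop(s,325,178,66,50,6)])])
im=np.vstack([np.hstack([crop(t,235,170,66,50,6),crop(t,314,130,66,74,6)[:300*1]]),np.hstack([crop(s,270,186,66,50,6),crop(s,325,178,66,50,6)])])
cv2.imwrite("pics/m1.png",im[:,:,::-1])
print(im.shape)
hsv=cv2.cvtColor(t,cv2.COLOR_RGB2HSV)
for n,im_ in(("top",t),("side",s)):
    hsv=cv2.cvtColor(im_,cv2.COLOR_RGB2HSV)
    for nm,lo,hi in(("blue",(100,120,50),(125,255,255)),("green",(45,100,60),(85,255,255)),("brass",(15,80,110),(35,255,255))):
        m=cv2.inRange(hsv,lo,hi)
        k,l,st,ce=cv2.connectedComponentsWithStats(m)
        print(n,nm,[(st[i].tolist(),ce[i].round(1).tolist()) for i in range(1,k) if st[i,4]>5 and 200<ce[i][0]<480 and 100<ce[i][1]<330])
E
```

```text
(600, 792, 3)
top blue [([373, 94, 14, 15, 134], [379.2, 101.3]), ([340, 158, 21, 5, 49], [350.0, 160.0]), ([322, 160, 51, 38, 1281], [346.1, 178.8])]
top green [([271, 189, 5, 8, 17], [273.4, 193.0]), ([428, 224, 21, 20, 327], [437.7, 233.3])]
top brass [([221, 116, 20, 21, 322], [230.6, 126.0]), ([471, 197, 3, 3, 7], [472.0, 198.3]), ([478, 197, 3, 3, 7], [479.0, 198.3]), ([262, 199, 12, 12, 96], [267.7, 204.6]), ([470, 205, 3, 3, 8], [471.1, 206.1]), ([476, 205, 5, 6, 24], [478.0, 207.1]), ([308, 260, 4, 3, 9], [309.6, 261.3])]
side blue [([347, 191, 4, 5, 8], [348.6, 193.0]), ([332, 197, 31, 52, 585], [345.0, 224.4]), ([349, 198, 7, 5, 9], [352.2, 200.0]), ([412, 200, 11, 8, 53], [416.5, 203.1])]
side green [([279, 123, 9, 4, 31], [283.1, 124.5]), ([340, 280, 20, 16, 238], [349.3, 287.5])]
side brass [([292, 124, 11, 6, 51], [296.8, 126.8]), ([330, 175, 15, 10, 115], [337.0, 179.9]), ([293, 202, 9, 3, 21], [297.3, 202.9]), ([396, 301, 6, 5, 24], [398.7, 302.7])]
```

View pics/m1.png

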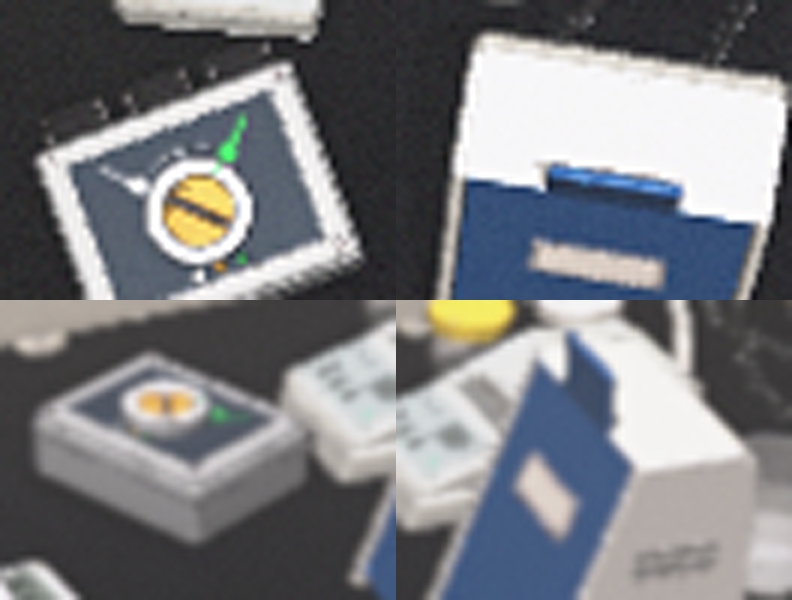

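The mosaic shows the following (top-view pixels):
- **Selector:** the collar centre is at about (268.2,205.3). The slot runs from (262,202) to (274,207), towards the white mark.
- **Bin:** the roof's rear edge runs from (328,136) to (379,143), and the tab's top strip is centred at (350,160).

Next I'll turn these into metric positions.

```bash
python3 - <<'E'
from h import *
import pickle
c=pickle.load(open("c0.pkl","rb"));T,S=c["top"],c["side"]
t,s=T["pixels"],S["pixels"]
# collar: bright or brass pixels near centre
def collar(c_,u,v,r):
    im=c_["pixels"];hsv=cv2.cvtColor(im,cv2.COLOR_RGB2HSV).astype(int)
    m=(((hsv[...,2]>150)&(hsv[...,1]<60))|((hsv[...,0]>12)&(hsv[...,0]<38)&(hsv[...,1]>70)&(hsv[...,2]>110))).astype(np.uint8)
    k=np.zeros_like(m);cv2.ellipse(k,(u,v),r,0,0,360,1,-1);m&=k
    n,l,st,ce=cv2.connectedComponentsWithStats(m);i=1+np.argmax(st[1:,4])
    cn=max(cv2.findContours((l==i).astype(np.uint8),cv2.RETR_EXTERNAL,cv2.CHAIN_APPROX_NONE)[0],key=len)
    return cv2.fitEllipse(cv2.convexHull(cn))
et=collar(T,268,205,(10,10));es=collar(S,298,204,(9,6));print(et,es)
print("sel top@.062",onz(T,et[0],.062).round(4),"side",onz(S,es[0],.062).round(4),"tri",tri(T,et[0],S,es[0]).round(4))
# slot: dark pixels in brass
hsv=cv2.cvtColor(t,cv2.COLOR_RGB2HSV).astype(int)
ys,xs=np.mgrid[0:400,0:640];d=np.hypot(xs-et[0][0],ys-et[0][1])
w=np.clip(150-hsv[...,2],0,None)*(d<4.5);P=np.array([onz(T,(x,y),.061)[:2] for y,x in zip(*np.nonzero(w))]);W=w[w>0]
mu=(P*W[:,None]).sum(0)/W.sum();C=np.cov((P-mu).T,aweights=W);e,v=np.linalg.eigh(C);print("slot",mu.round(4),np.degrees(np.arctan2(v[1,1],v[0,1])))
# white bits of the bin roof, box outline
def fitedge(c_,p,q,z,half=4):
    # p,q pixels roughly on a bright/dark edge: subpixel gradient along the normal, then line fit
    g=cv2.cvtColor(c_["pixels"],cv2.COLOR_RGB2GRAY).astype(np.float32);p=np.array(p,float);q=np.array(q,float);n=np.array([-(q-p)[1],(q-p)[0]]);n/=np.linalg.norm(n)
    pts=[]
    for a in np.linspace(.1,.9,40):
        o=p+a*(q-p);k=np.arange(-half,half+.01,.25);L=o+k[:,None]*n
        val=cv2.remap(g,L[:,0].astype(np.float32).reshape(1,-1),L[:,1].astype(np.float32).reshape(1,-1),cv2.INTER_LINEAR)[0]
        G=np.abs(np.gradient(val));G[G<.5*G.max()]=0;pts.append(o+n*(k*G).sum()/G.sum())
    W=np.array([onz(c_,u,z)[:2] for u in pts]).astype(np.float32)
    vx,vy,x0,y0=cv2.fitLine(W,cv2.DIST_HUBER,0,.001,.001).ravel();return np.array([x0,y0]),np.array([vx,vy])
def inter(a,b):
    k=np.linalg.solve(np.array([a[1],-b[1]]).T,b[0]-a[0]);return a[0]+k[0]*a[1]
ang=lambda v:np.degrees(np.arctan2(v[1],v[0]))
k=lambda u,v,ox,oy:(ox+u/6,oy+v/6)
re=fitedge(T,k(88,36,314,130),k(385,79,314,130),.181)
rt=fitedge(T,k(391,90,314,130),k(378,200,314,130),.181,3);lf=fitedge(T,k(82,50,314,130),k(68,160,314,130),.181,3)
print("roof rear",ang(re[1]),"sides",ang(rt[1]),ang(lf[1]));A,B=inter(re,lf),inter(re,rt);print(A,B,"width",np.linalg.norm(A-B))
th=np.arctan2(*(A-B)[::-1])-np.pi/2;O=(A+B)/2-.138*np.array([np.cos(th),np.sin(th)]);print("bin origin",O,"yaw",np.degrees(th))
Rz=np.array([[np.cos(th),-np.sin(th)],[np.sin(th),np.cos(th)]])
print("tab measured",onz(T,(350,160),.2114),"expected",O+Rz@[.0677,0])
bx=fitedge(T,k(45,152,235,170),k(285,66,235,170),.05,3);print("box yaw from rear edge",ang(bx[1]))
for nm,uv,z in(("cup",(437.7,233.3),.059),("dish",(206,247),.01),("timer",(303.5,256),.02)):print(nm,onz(T,uv,z).round(3))
E
```

```text
((267.3274230957031, 204.43072509765625), (17.265254974365234, 20.152143478393555), 148.76058959960938) ((297.28680419921875, 202.64784240722656), (8.947649002075195, 14.810738563537598), 79.29995727539062)
sel top@.062 [0.5182 0.2533 0.062 ] side [0.5135 0.248  0.062 ] tri [0.5177 0.2541 0.0582]
slot [0.5176 0.2519] 65.68568555977464
roof rear 81.4676 sides -7.616501 -8.438739
[0.70327    0.07972771] [ 0.68090135 -0.06936795] width 0.15076429
bin origin [0.55561304 0.02565474] yaw -8.532394
tab measured [0.62342385 0.01524892 0.2114    ] expected [0.62256375 0.01561019]
box yaw from rear edge -68.66782
cup [ 0.439 -0.258  0.059]
dish [0.391 0.443 0.01 ]
timer [0.367 0.143 0.02 ]
```

```bash
cat >> h.py <<'E'
def go(xyz,head):
    """print turn, then tool-axis shift (mm) needed after that turn; head = world heading of tool y in deg"""
    s=bot.read_state();M=R.from_rotvec(s["tcp_rot"]).as_matrix()
    h=np.degrees(np.arctan2(M[1,1],M[0,1]));dt=(h-head+180)%360-180
    a=np.radians(head);y=np.array([np.cos(a),np.sin(a),0]);z=np.array([0,0,-1.]);x=np.cross(y,z)
    d=(np.array(xyz)-s["tool_pos"])*1000
    print("t",round(s["time"],2),"pos",s["tool_pos"].round(4),"head",round(h,2),"tiltz",M[:,2].round(4),"turn",round(np.radians(dt),4),"shift",np.array([d@x,d@y,d@z]).round(1),"q",s["q"].round(2),"F",s["wrist_force"].round(1),"w",round(s["width"],3),"g",round(s["grip_force"],1))
O=np.array([.5556,.0257]);TH=np.radians(-8.5)
def bw(hx,hy,z):
    c,s=np.cos(TH),np.sin(TH);return np.array([O[0]+c*hx-s*hy,O[1]+s*hx+c*hy,z])
E
python3 -c "
from h import *
go(bw(.090,0,.45),81.5)"
```

```text
t 0.2 pos [0.2787 0.6145 0.4038] head 65.6 tiltz [-7.0e-04 -1.3e-03 -1.0e+00] turn -0.2775 shift [-450.9 -541.4  -46.2] q [ 1.11  0.26  1.6   0.    1.27 -0.04] F [-0.5 -0.3 -0.3] w 0.994 g 0.0
```

{"name": "drive_tool", "arguments": {"increments": [{"delta_pos":[0,0,-23],"turn":-0.093,"jaw":-1},{"delta_pos":[0,0,-23],"turn":-0.093,"jaw":-1},{"delta_pos":[-10,-12,0],"turn":-0.092,"jaw":-1},{"delta_pos":[-20,-24,0],"turn":0,"jaw":-1},{"delta_pos":[-20,-24,0],"turn":0,"jaw":-1},{"delta_pos":[-20,-24,0],"turn":0,"jaw":-1},{"delta_pos":[-20,-24,0],"turn":0,"jaw":-1},{"delta_pos":[-20,-24,0],"turn":0,"jaw":-1}], "grip_force": 60}}

```text
time: 0.87
tool_pos: [0.3673, 0.4659, 0.4504]
tcp_rot: [-0.231, -3.133, 0.001]
wrist_force: [1.6, 0.4, -0.2]
width: 0.004
grip_force: 0.0
```

{"name": "drive_tool", "arguments": {"increments": [{"delta_pos":[-20,-24,0],"turn":0,"jaw":-1},{"delta_pos":[-20,-24,0],"turn":0,"jaw":-1},{"delta_pos":[-20,-24,0],"turn":0,"jaw":-1},{"delta_pos":[-20,-24,0],"turn":0,"jaw":-1},{"delta_pos":[-20,-24,0],"turn":0,"jaw":-1},{"delta_pos":[-20,-24,0],"turn":0,"jaw":-1},{"delta_pos":[-20,-24,0],"turn":0,"jaw":-1},{"delta_pos":[-20,-24,0],"turn":0,"jaw":-1}]}}

```text
time: 1.53
tool_pos: [0.4973, 0.2523, 0.4506]
tcp_rot: [-0.232, -3.133, 0.0]
wrist_force: [0.7, -0.0, 0.5]
width: 0.003
grip_force: 0.0
```

```bash
python3 -c "
from h import *
go(bw(.090,0,.368),81.5)"
```

```text
t 1.53 pos [0.4973 0.2523 0.4506] head 81.53 tiltz [-1.e-04 -1.e-04 -1.e+00] turn 0.0006 shift [-181.1 -215.5   82.6] q [ 0.42  0.02  1.8  -0.    1.33 -1.  ] F [ 0.7 -0.   0.5] w 0.003 g 0.0
```

{"name": "drive_tool", "arguments": {"increments": [{"delta_pos":[-22,-27,0],"turn":0,"jaw":-1},{"delta_pos":[-22,-27,0],"turn":0,"jaw":-1},{"delta_pos":[-22,-27,0],"turn":0,"jaw":-1},{"delta_pos":[-23,-27,0],"turn":0,"jaw":-1},{"delta_pos":[-23,-27,0],"turn":0,"jaw":-1},{"delta_pos":[-23,-27,0],"turn":0,"jaw":-1},{"delta_pos":[-23,-27,0],"turn":0,"jaw":-1},{"delta_pos":[-23,-27,0],"turn":0,"jaw":-1}]}}

```text
time: 2.2
tool_pos: [0.6447, 0.0118, 0.4505]
tcp_rot: [-0.232, -3.133, -0.0]
wrist_force: [0.9, 0.0, 0.7]
width: -0.002
grip_force: 0.0
```

{"name": "drive_tool", "arguments": {"increments": [{"delta_pos":[0,0,27],"turn":0,"jaw":-1},{"delta_pos":[0,0,27],"turn":0,"jaw":-1},{"delta_pos":[0,0,20],"turn":0,"jaw":-1},{"delta_pos":[0,0,9],"turn":0,"jaw":-1}]}}

```text
time: 2.53
tool_pos: [0.6429, 0.013, 0.3634]
tcp_rot: [-0.233, -3.127, 0.001]
wrist_force: [-0.8, -0.6, -1.5]
width: 0.002
grip_force: 0.0
```

```bash
python3 -c "
from h import *
go(bw(.090,0,.368),81.5)
im=[]
for n in('top','side'):
    c=bot.read_camera(n);u,v=proj(c,bw(.07,0,.2)).astype(int);im.append(crop(c['pixels'],u-50,v-40,100,80,4))
cv2.imwrite('pics/m2.png',np.hstack(im)[:,:,::-1])"
```

```text
t 2.53 pos [0.6429 0.013  0.3634] head 81.49 tiltz [-6.3e-03  1.0e-04 -1.0e+00] turn -0.0002 shift [-1.8 -0.4 -4.6] q [-0.02  0.23  1.72  0.    1.2  -1.44] F [-0.8 -0.6 -1.5] w 0.002 g 0.0
```

View pics/m2.png

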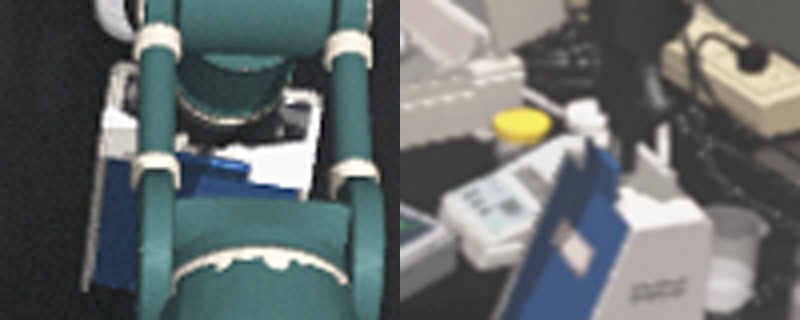

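The side view shows the closed fingers behind the tab, so I'll draw the bin out.

{"name": "drive_tool", "arguments": {"increments": [{"delta_pos":[12,0,0],"turn":0,"jaw":-1},{"delta_pos":[17,0,0],"turn":0,"jaw":-1},{"delta_pos":[17,0,0],"turn":0,"jaw":-1},{"delta_pos":[17,0,0],"turn":0,"jaw":-1},{"delta_pos":[17,0,0],"turn":0,"jaw":-1},{"delta_pos":[17,0,0],"turn":0,"jaw":-1},{"delta_pos":[17,0,0],"turn":0,"jaw":-1},{"delta_pos":[10,0,0],"turn":0,"jaw":-1}]}}

```text
time: 3.3
tool_pos: [0.521, 0.0322, 0.3702]
tcp_rot: [0.231, 3.129, 0.001]
wrist_force: [0.7, -0.1, 0.8]
width: 0.002
grip_force: 0.5
```

{"name": "drive_tool", "arguments": {"increments": [{"delta_pos":[3,0,0],"turn":0,"jaw":-1},{"delta_pos":[2,0,0],"turn":0,"jaw":-1},{"delta_pos":[0,0,0],"turn":0,"jaw":-1},{"delta_pos":[-6,0,0],"turn":0,"jaw":-1},{"delta_pos":[0,0,-30],"turn":0,"jaw":-1},{"delta_pos":[0,0,-35],"turn":0,"jaw":-1},{"delta_pos":[0,0,-35],"turn":0,"jaw":-1},{"delta_pos":[0,0,-35],"turn":0,"jaw":-1}]}}

```text
time: 3.97
tool_pos: [0.5227, 0.0316, 0.504]
tcp_rot: [-0.232, -3.131, 0.0]
wrist_force: [1.1, -0.2, 0.5]
width: -0.0
grip_force: 0.0
```

```bash
python3 -c "
from h import *
go(bw(-.09,0,.5),81.5)
im=[]
for n in('top','side'):
    c=bot.read_camera(n);u,v=proj(c,bw(.02,0,.2)).astype(int);im.append(crop(c['pixels'],u-40,v-50,80,100,5))
cv2.imwrite('pics/m3.png',np.hstack(im)[:,:,::-1])"
```

```text
t 3.97 pos [0.5227 0.0316 0.504 ] head 81.53 tiltz [-0.0019  0.     -1.    ] turn 0.0006 shift [56.6 -1.   4. ] q [ 0.01 -0.07  1.79  0.    1.43 -1.41] F [ 1.1 -0.2  0.5] w -0.0 g 0.0
```

View pics/m3.png

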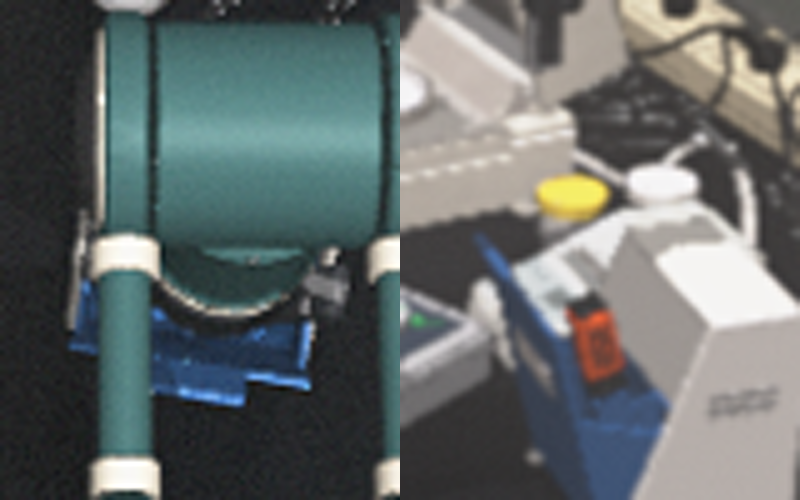

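The bin is tipped out to its stop. The orange handle shows at about (597,340) in the right-hand half. I'll push the bin back until the screwdriver stands vertical, so the downward-pointing gripper can take it straight.

{"name": "drive_tool", "arguments": {"increments": [{"delta_pos":[28,0,0],"turn":0,"jaw":-1},{"delta_pos":[29,0,0],"turn":0,"jaw":-1},{"delta_pos":[0,0,35],"turn":0,"jaw":-1},{"delta_pos":[0,0,35],"turn":0,"jaw":-1},{"delta_pos":[0,0,35],"turn":0,"jaw":-1},{"delta_pos":[0,0,35],"turn":0,"jaw":-1},{"delta_pos":[0,0,0],"turn":0,"jaw":-1}]}}

```text
time: 4.65
tool_pos: [0.4627, 0.0399, 0.3547]
tcp_rot: [-0.231, -3.118, 0.002]
wrist_force: [-1.1, -0.6, -0.3]
width: -0.003
grip_force: 0.0
```

```bash
python3 -c "
from h import *
go(bw(-.019,0,.363),81.5)"
```

```text
t 4.65 pos [0.4627 0.0399 0.3547] head 81.54 tiltz [-1.520e-02 -4.000e-04 -9.999e-01] turn 0.0007 shift [-74.9  -0.3  -8.3] q [ 0.03 -0.1   2.09  0.    1.17 -1.39] F [-1.1 -0.6 -0.3] w -0.003 g 0.0
```

{"name": "drive_tool", "arguments": {"increments": [{"delta_pos":[-9,0,0],"turn":0,"jaw":-1},{"delta_pos":[-12,0,0],"turn":0,"jaw":-1},{"delta_pos":[-12,0,0],"turn":0,"jaw":-1},{"delta_pos":[-12,0,0],"turn":0,"jaw":-1},{"delta_pos":[-12,0,0],"turn":0,"jaw":-1},{"delta_pos":[-12,0,0],"turn":0,"jaw":-1},{"delta_pos":[0,0,0],"turn":0,"jaw":-1},{"delta_pos":[0,0,0],"turn":0,"jaw":-1}]}}

```text
time: 5.32
tool_pos: [0.5353, 0.0297, 0.3628]
tcp_rot: [0.233, 3.133, 0.0]
wrist_force: [0.1, -0.2, -0.7]
width: 0.002
grip_force: 0.0
```

```bash
python3 -c "
from h import *
go(bw(-.019,0,.363),81.5)"
```

```text
t 5.32 pos [0.5353 0.0297 0.3628] head 81.51 tiltz [ 1.e-04  0.e+00 -1.e+00] turn 0.0001 shift [-1.7 -0.9 -0.2] q [ 0.01  0.03  1.95  0.    1.16 -1.41] F [ 0.1 -0.2 -0.7] w 0.002 g 0.0
```

{"name": "drive_tool", "arguments": {"increments": [{"delta_pos":[-2,0,0],"turn":0,"jaw":-1},{"delta_pos":[0,0,0],"turn":0,"jaw":-1},{"delta_pos":[20,0,0],"turn":0,"jaw":-1},{"delta_pos":[20,0,-20],"turn":0,"jaw":-1},{"delta_pos":[0,20,-30],"turn":0,"jaw":1},{"delta_pos":[0,25,-30],"turn":0,"jaw":1},{"delta_pos":[0,25,-30],"turn":0,"jaw":1},{"delta_pos":[0,25,-30],"turn":0,"jaw":1}]}}

```text
time: 5.98
tool_pos: [0.5097, 0.1302, 0.5041]
tcp_rot: [0.233, 3.133, 0.0]
wrist_force: [0.7, -0.3, -0.0]
width: 0.565
grip_force: 0.0
```

{"name": "drive_tool", "arguments": {"increments": [{"delta_pos":[0,30,0],"turn":0,"jaw":1},{"delta_pos":[0,30,0],"turn":0,"jaw":1},{"delta_pos":[0,30,0],"turn":0,"jaw":1},{"delta_pos":[0,30,0],"turn":0,"jaw":1}]}}

```text
time: 6.32
tool_pos: [0.5278, 0.2494, 0.5032]
tcp_rot: [0.232, 3.132, 0.0]
wrist_force: [0.8, 0.2, 0.3]
width: 1.001
grip_force: 0.0
```

```bash
python3 - <<'E'
from h import *
import pickle
go(bw(-.019,0,.363),81.5)
im=[];C={}
for n in('top','side'):
    c=bot.read_camera(n);C[n]=c;u,v=proj(c,bw(.02,0,.15)).astype(int);print(n,u-33,v-40);im.append(crop(c['pixels'],u-33,v-40,66,80,6))
    h=cv2.cvtColor(c['pixels'],cv2.COLOR_RGB2HSV);m=cv2.inRange(h,(0,130,90),(14,255,255))
    k,l,st,ce=cv2.connectedComponentsWithStats(m);print([(st[i].tolist(),ce[i].round(1).tolist()) for i in range(1,k) if st[i,4]>8 and abs(ce[i][0]-u)<30 and abs(ce[i][1]-v)<40])
pickle.dump(C,open('c1.pkl','wb'))
cv2.imwrite('pics/m4.png',np.hstack(im)[:,:,::-1])
E
```

```text
t 6.32 pos [0.5278 0.2494 0.5032] head 81.54 tiltz [ 7.e-04  2.e-04 -1.e+00] turn 0.0008 shift [ -41.6 -217.2  140.2] q [ 0.4   0.05  1.67 -0.    1.42 -1.02] F [0.8 0.2 0.3] w 1.001 g 0.0
top 312 141
[([343, 173, 9, 6, 29], [346.4, 175.9])]
side 310 164
[([349, 204, 7, 13, 58], [351.4, 209.5])]
```

View pics/m4.png

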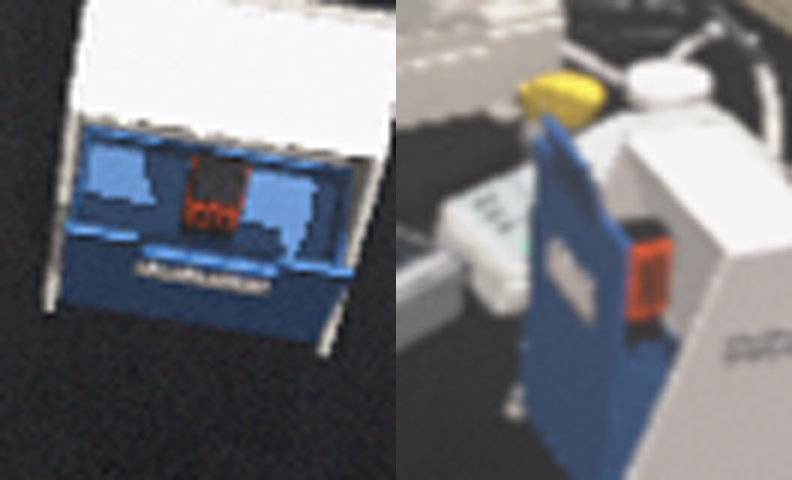

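Top view: the handle's dark end is at about (348,171), between the panel and the roof edge. Side view: the handle stands upright, its right face spanning about (350–356, 204–217).

```bash
python3 - <<'E'
from h import *
import pickle
C=pickle.load(open('c1.pkl','rb'));T,S=C['top'],C['side']
hx=bw(1,0,0)-bw(0,0,0);hy=bw(0,1,0)-bw(0,0,0)
def onhy(c,uv,y):
    o,d=ray(c,uv);k=(y-(o-bw(0,0,0))@hy)/(d@hy);p=o+k*d-bw(0,0,0);return (p@hx).round(4),p[2].round(4)
def house(p):q=p-bw(0,0,0);return np.array([q@hx,q@hy,p[2]]).round(4)
for n,x,y in(("TL",628,238),("TR",672,236),("BR",672,316),("BL",628,318)):
    print(n,onhy(S,(310+(x-396)/6,164+y/6),-.014))
# tab upper edge in the top view: (142,250)..(278,268) top strip centre ; side: tab near top corner 
for z in(.15,.16,.17,.18,.19):print("handle top",z,house(onz(T,(312+217/6,141+180/6),z)))
print("tab strip",house(onz(T,(312+212/6,141+259/6),.221)))
print("panel strip",house(onz(T,(312+100/6,141+234/6),.19)))
print("side panel far top corner at hy=.032",onhy(S,(310+(548-396)/6,164+115/6),.032))
print("side tab near top corner at hy=-.032",onhy(S,(310+(588-396)/6,164+165/6),-.032))
# expected vertical pose: project handle box for mouth heights
for mz in(.082,.092,.102,.112,.121):
    print(mz,[ (np.array(proj(S,bw(X,-.014,mz+Z)))-[310,164]).round(1)*6+[396,0] for X,Z in((.023,.07),(.051,.07),(.051,0))],(proj(T,bw(.037,0,mz+.07))-[312,141])*6)
E
```

```text
TL (np.float64(0.034), np.float64(0.1594))
TR (np.float64(0.0609), np.float64(0.1565))
BR (np.float64(0.0644), np.float64(0.1041))
BL (np.float64(0.0371), np.float64(0.1074))
handle top 0.15 [ 0.051  -0.0018  0.15  ]
handle top 0.16 [ 0.0488 -0.0015  0.16  ]
handle top 0.17 [ 0.0465 -0.0013  0.17  ]
handle top 0.18 [ 0.0443 -0.001   0.18  ]
handle top 0.19 [ 0.0421 -0.0007  0.19  ]
tab strip [-0.0011 -0.0032  0.221 ]
panel strip [0.0081 0.0487 0.19  ]
side panel far top corner at hy=.032 (np.float64(0.0016), np.float64(0.2184))
side tab near top corner at hy=-.032 (np.float64(-0.0003), np.float64(0.2189))
0.082 [array([609. , 252.6]), array([655.2, 245.4]), array([648. , 352.8])] [208.92259207 206.94666051]
0.092 [array([609.6, 236.4]), array([656.4, 229.8]), array([649.2, 337.8])] [210.17886152 202.68446756]
0.102 [array([610.8, 220.8]), array([657.6, 213.6]), array([649.8, 322.8])] [211.45270119 198.36266345]
0.112 [array([612. , 204.6]), array([658.8, 198. ]), array([651. , 307.2])] [212.74448228 193.9799888 ]
0.121 [array([612.6, 190.2]), array([659.4, 183.6]), array([652.2, 293.4])] [213.92274046 189.98246763]
```

```bash
python3 -c "
from h import *
go(bw(.020,0,.376),81.5)"
```

```text
t 6.42 pos [0.5279 0.2515 0.5022] head 81.76 tiltz [-5.0e-04  1.6e-03 -1.0e+00] turn 0.0045 shift [ -80.8 -219.2  126.2] q [ 0.4   0.05  1.67  0.    1.42 -1.03] F [-0.7 -0.2  0.1] w 1.001 g 0.0
```

{"name": "drive_tool", "arguments": {"increments": [{"delta_pos":[-11,-32,0],"turn":0.002,"jaw":-1},{"delta_pos":[-11,-32,0],"turn":0,"jaw":-1},{"delta_pos":[-11,-32,0],"turn":0,"jaw":-1},{"delta_pos":[-12,-32,0],"turn":0,"jaw":-1},{"delta_pos":[-12,-31,10],"turn":0,"jaw":-1},{"delta_pos":[-12,-30,20],"turn":0,"jaw":-1},{"delta_pos":[-12,-30,20],"turn":0,"jaw":-1},{"delta_pos":[0,0,30],"turn":0,"jaw":-1}]}}

```text
time: 7.08
tool_pos: [0.5767, 0.0142, 0.4246]
tcp_rot: [0.241, 3.126, -0.005]
wrist_force: [0.3, 0.9, 0.9]
width: -0.001
grip_force: 0.0
```

{"name": "drive_tool", "arguments": {"increments": [{"delta_pos":[0,0,25],"turn":0,"jaw":-1},{"delta_pos":[0,0,15],"turn":0,"jaw":-1},{"delta_pos":[0,0,6],"turn":0,"jaw":-1},{"delta_pos":[5,0,0],"turn":0,"jaw":-1},{"delta_pos":[7,0,0],"turn":0,"jaw":-1},{"delta_pos":[6,0,0],"turn":0,"jaw":-1},{"delta_pos":[5,0,0],"turn":0,"jaw":-1},{"delta_pos":[0,0,0],"turn":0,"jaw":-1}]}}

```text
time: 7.75
tool_pos: [0.5523, 0.0233, 0.3784]
tcp_rot: [0.234, 3.131, 0.0]
wrist_force: [0.3, 0.8, 0.1]
width: 0.001
grip_force: 0.0
```

```bash
python3 -c "
from h import *
go(bw(-.007,0,.376),81.5)"
```

```text
t 7.75 pos [0.5523 0.0233 0.3784] head 81.45 tiltz [ 0.0019  0.     -1.    ] turn -0.0008 shift [4.1 2.9 2.4] q [-0.    0.05  1.9   0.    1.19 -1.42] F [0.3 0.8 0.1] w 0.001 g 0.0
```

{"name": "drive_tool", "arguments": {"increments": [{"delta_pos":[4,0,0],"turn":0,"jaw":-1},{"delta_pos":[0,0,0],"turn":0,"jaw":-1},{"delta_pos":[0,0,0],"turn":0,"jaw":-1},{"delta_pos":[-6,0,0],"turn":0,"jaw":-1},{"delta_pos":[0,0,-25],"turn":0,"jaw":-1},{"delta_pos":[0,10,-30],"turn":0,"jaw":0.2},{"delta_pos":[0,25,-30],"turn":0,"jaw":0.2},{"delta_pos":[0,30,-30],"turn":0,"jaw":0.2}]}}

```text
time: 8.42
tool_pos: [0.5651, 0.0858, 0.4919]
tcp_rot: [-0.239, -3.131, 0.001]
wrist_force: [0.2, -0.7, 0.3]
width: 0.418
grip_force: 0.0
```

{"name": "drive_tool", "arguments": {"increments": [{"delta_pos":[0,30,0],"turn":0,"jaw":0.2},{"delta_pos":[0,30,0],"turn":0,"jaw":0.2},{"delta_pos":[0,30,0],"turn":0,"jaw":0.2},{"delta_pos":[0,30,0],"turn":0,"jaw":0.2},{"delta_pos":[0,20,0],"turn":0,"jaw":0.2}]}}

```text
time: 8.83
tool_pos: [0.5861, 0.2274, 0.4905]
tcp_rot: [-0.233, -3.132, -0.001]
wrist_force: [-0.2, -0.5, 0.1]
width: 0.604
grip_force: 0.0
```

```bash
python3 - <<'E'
from h import *
import pickle
go(bw(.03,0,.45),81.5)
im=[];C={}
for n in('top','side'):
    c=bot.read_camera(n);C[n]=c;u,v=proj(c,bw(.02,0,.15)).astype(int);print(n,u-25,v-30);im.append(crop(c['pixels'],u-25,v-30,50,60,8))
pickle.dump(C,open('c2.pkl','wb'))
cv2.imwrite('pics/m5.png',np.hstack(im)[:,:,::-1])
E
```

```text
t 8.83 pos [0.5861 0.2274 0.4905] head 81.49 tiltz [-9.e-04  7.e-04 -1.e+00] turn -0.0002 shift [ -29.6 -204.    40.5] q [ 0.33  0.14  1.6   0.    1.41 -1.09] F [-0.2 -0.5  0.1] w 0.604 g 0.0
top 320 151
side 318 174
```

View pics/m5.png

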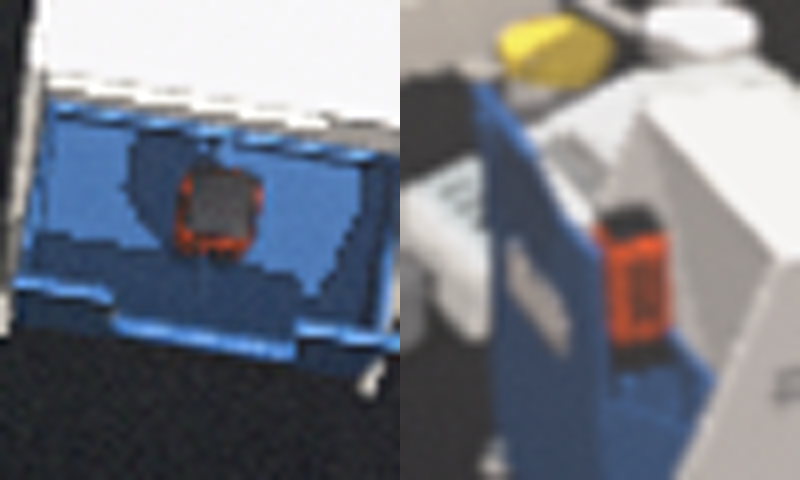

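The handle's end face is at about (222,205) in the top crop, clear of the roof edge and of the panel. The tab strip is at (205,337).

```bash
python3 - <<'E'
from h import *
import pickle
C=pickle.load(open('c2.pkl','rb'));T,S=C['top'],C['side']
hx=bw(1,0,0)-bw(0,0,0);hy=bw(0,1,0)-bw(0,0,0)
def house(p):q=p-bw(0,0,0);return np.array([q@hx,q@hy,p[2]]).round(4)
pt=lambda x,y:(320+x/8,151+y/8); ps=lambda x,y:(318+(x-400)/8,174+y/8)
print("tab",house(onz(T,pt(205,337),.22)))
for z in(.16,.17,.18):print("top face",house(onz(T,pt(222,205),z)))
print("tri top face",house(tri(T,pt(222,205),S,ps(633,217))))
# predicted handle corners for tilt fwd a, pocket offset px from pivot, mouth height mh
for a in(5,):
  for px,mh in((.041,.087),(.038,.087),(.041,.092)):
    a_=np.radians(a);Z=np.array([-np.sin(a_),0,np.cos(a_)]);X=np.array([np.cos(a_),0,np.sin(a_)])
    P=lambda x,y,z:bw(*((np.array([.004,0,.010])+x*X+z*Z+[0,y,0])))
    print(px,mh,"tab",np.round((proj(T,P(-.009,0,.211))-[320,151])*8),"topface",np.round((proj(T,P(px,0,mh+.07))-[320,151])*8),"side",[np.round((proj(S,P(px+i,j,mh+k))-[318,174])*8+[400,0]).tolist() for i,j,k in((0,0,.07),(-.014,-.014,.07),(.014,-.014,.07),(.014,-.014,0),(-.014,-.014,0))])
E
```

```text
tab [-0.0259 -0.0025  0.22  ]
top face [ 0.0325 -0.0029  0.16  ]
top face [ 0.0304 -0.0026  0.17  ]
top face [ 0.0283 -0.0023  0.18  ]
tri top face [ 0.0323 -0.0029  0.1635]
0.041 0.087 tab [199. 329.] topface [215. 202.] side [[627.0, 201.0], [609.0, 223.0], [671.0, 209.0], [675.0, 351.0], [614.0, 366.0]]
0.038 0.087 tab [199. 329.] topface [214. 210.] side [[621.0, 202.0], [602.0, 225.0], [665.0, 210.0], [669.0, 353.0], [608.0, 368.0]]
0.041 0.092 tab [199. 329.] topface [216. 200.] side [[627.0, 190.0], [609.0, 213.0], [671.0, 198.0], [675.0, 341.0], [614.0, 356.0]]
```

```bash
python3 -c "
from h import *
go(bw(.0335,-.0015,.30),81.5)"
```

```text
t 8.93 pos [0.5861 0.2278 0.4901] head 81.62 tiltz [-1.5e-03  7.0e-04 -1.0e+00] turn 0.002 shift [ -33.2 -205.9  190.1] q [ 0.33  0.14  1.6   0.    1.41 -1.09] F [-0.5  0.   0.4] w 0.602 g 0.0
```

{"name": "drive_tool", "arguments": {"increments": [{"delta_pos":[-5,-30,0],"turn":0.002,"jaw":0.2},{"delta_pos":[-5,-30,0],"turn":0,"jaw":0.2},{"delta_pos":[-5,-30,0],"turn":0,"jaw":0.2},{"delta_pos":[-5,-30,0],"turn":0,"jaw":0.2},{"delta_pos":[-5,-30,0],"turn":0,"jaw":0.2},{"delta_pos":[-4,-30,0],"turn":0,"jaw":0.2},{"delta_pos":[-4,-26,20],"turn":0,"jaw":0.2},{"delta_pos":[0,0,25],"turn":0,"jaw":0.2}]}}

```text
time: 9.6
tool_pos: [0.5878, 0.0111, 0.4486]
tcp_rot: [0.245, 3.126, -0.004]
wrist_force: [1.2, -0.0, -0.1]
width: 0.6
grip_force: 0.0
```

{"name": "drive_tool", "arguments": {"increments": [{"delta_pos":[0,0,25],"turn":0,"jaw":0.2},{"delta_pos":[0,0,25],"turn":0,"jaw":0.2},{"delta_pos":[0,0,20],"turn":0,"jaw":0.2},{"delta_pos":[0,0,0],"turn":0,"jaw":0.2}]}}

```text
time: 9.93
tool_pos: [0.5851, 0.0151, 0.3703]
tcp_rot: [-0.239, -3.122, 0.002]
wrist_force: [-1.7, 0.2, -0.8]
width: 0.602
grip_force: 0.0
```

```bash
python3 -c "
from h import *
go(bw(.0335,-.0015,.30),81.5)"
```

```text
t 9.93 pos [0.5851 0.0151 0.3703] head 81.24 tiltz [-1.030e-02 -2.000e-04 -9.999e-01] turn -0.0045 shift [-2.7  4.6 70.3] q [-0.02  0.12  1.84 -0.    1.19 -1.43] F [-1.7  0.2 -0.8] w 0.602 g 0.0
```

{"name": "drive_tool", "arguments": {"increments": [{"delta_pos":[-1,4,0],"turn":-0.003,"jaw":0.2},{"delta_pos":[0,0,10],"turn":0,"jaw":0.2},{"delta_pos":[0,0,15],"turn":0,"jaw":0.2},{"delta_pos":[0,0,15],"turn":0,"jaw":0.2},{"delta_pos":[0,0,15],"turn":0,"jaw":0.2},{"delta_pos":[0,0,14],"turn":0,"jaw":0.2},{"delta_pos":[0,0,0],"turn":0,"jaw":0.2},{"delta_pos":[0,0,0],"turn":0,"jaw":0.2}]}}

```text
time: 10.6
tool_pos: [0.5891, 0.0201, 0.3076]
tcp_rot: [0.233, 3.133, -0.0]
wrist_force: [0.5, -0.0, -0.1]
width: 0.603
grip_force: 0.0
```

```bash
python3 -c "
from h import *
go(bw(.0335,-.0015,.30),81.5)"
```

```text
t 10.6 pos [0.5891 0.0201 0.3076] head 81.49 tiltz [ 3.e-04 -1.e-04 -1.e+00] turn -0.0001 shift [ 0.4 -0.9  7.6] q [-0.01  0.18  1.89 -0.    1.07 -1.43] F [ 0.5 -0.  -0.1] w 0.603 g 0.0
```

{"name": "drive_tool", "arguments": {"increments": [{"delta_pos":[0,0,6],"turn":0,"jaw":0.2},{"delta_pos":[0,0,0],"turn":0,"jaw":-0.1},{"delta_pos":[0,0,0],"turn":0,"jaw":-0.3},{"delta_pos":[0,0,0],"turn":0,"jaw":-1},{"delta_pos":[0,0,0],"turn":0,"jaw":-1},{"delta_pos":[0,0,0],"turn":0,"jaw":-1},{"delta_pos":[0,0,0],"turn":0,"jaw":-1}], "grip_force": 70}}

```text
time: 11.18
tool_pos: [0.5892, 0.02, 0.3022]
tcp_rot: [0.233, 3.131, 0.0]
wrist_force: [0.9, 0.3, 3.5]
width: 0.318
grip_force: 68.8
```

```bash
python3 -c "
from h import *
go(bw(.0335,-.0015,.30),81.5)"
```

```text
t 11.18 pos [0.5892 0.02   0.3022] head 81.47 tiltz [ 0.0019  0.     -1.    ] turn -0.0004 shift [ 0.6 -0.8  2.2] q [-0.01  0.19  1.89  0.    1.06 -1.43] F [0.9 0.3 3.5] w 0.318 g 68.8
```

{"name": "drive_tool", "arguments": {"increments": [{"delta_pos":[0.8,0,-8],"turn":0,"jaw":-1},{"delta_pos":[1.4,0,-15],"turn":0,"jaw":-1},{"delta_pos":[2,0,-22],"turn":0,"jaw":-1},{"delta_pos":[2.2,0,-25],"turn":0,"jaw":-1},{"delta_pos":[0,0,-25],"turn":0,"jaw":-1},{"delta_pos":[0,0,-25],"turn":0,"jaw":-1},{"delta_pos":[0,0,-25],"turn":0,"jaw":-1},{"delta_pos":[0,0,-20],"turn":0,"jaw":-1}]}}

```text
time: 11.85
tool_pos: [0.5821, 0.0209, 0.4683]
tcp_rot: [0.234, 3.132, -0.0]
wrist_force: [-0.1, -0.8, -1.2]
width: 0.317
grip_force: 68.9
```

```bash
python3 -c "
from h import *
go([.5178,.2525,.46],156)
"
```

```text
t 11.85 pos [0.5821 0.0209 0.4683] head 81.47 tiltz [ 7.e-04 -1.e-04 -1.e+00] turn -1.3008 shift [-185.5  152.9    8.3] q [-0.01  0.06  1.73 -0.    1.36 -1.43] F [-0.1 -0.8 -1.2] w 0.317 g 68.9
```

{"name": "drive_tool", "arguments": {"increments": [{"delta_pos":[12,27,0],"turn":0,"jaw":-1},{"delta_pos":[12,28,0],"turn":0,"jaw":-1},{"delta_pos":[12,28,0],"turn":0,"jaw":-1},{"delta_pos":[12,28,0],"turn":0,"jaw":-1},{"delta_pos":[12,28,0],"turn":0,"jaw":-1},{"delta_pos":[12,28,0],"turn":0,"jaw":-1},{"delta_pos":[13,27,0],"turn":0,"jaw":-1},{"delta_pos":[13,26,0],"turn":0,"jaw":-1}]}}

```text
time: 12.52
tool_pos: [0.5171, 0.2543, 0.4659]
tcp_rot: [-0.233, -3.132, 0.001]
wrist_force: [0.3, 0.6, -0.4]
width: 0.319
grip_force: 69.2
```

{"name": "drive_tool", "arguments": {"increments": [{"delta_pos":[0,0,5],"turn":-0.118,"jaw":-1},{"delta_pos":[0,0,10],"turn":-0.118,"jaw":-1},{"delta_pos":[0,0,10],"turn":-0.118,"jaw":-1},{"delta_pos":[0,0,10],"turn":-0.118,"jaw":-1},{"delta_pos":[0,0,10],"turn":-0.118,"jaw":-1},{"delta_pos":[0,0,10],"turn":-0.118,"jaw":-1},{"delta_pos":[0,0,10],"turn":-0.118,"jaw":-1},{"delta_pos":[0,0,10],"turn":-0.118,"jaw":-1}]}}

```text
time: 13.18
tool_pos: [0.5177, 0.2528, 0.3904]
tcp_rot: [1.224, -2.892, 0.0]
wrist_force: [-0.3, -0.2, -0.5]
width: 0.317
grip_force: 69.3
```

{"name": "drive_tool", "arguments": {"increments": [{"delta_pos":[0,0,5],"turn":-0.118,"jaw":-1},{"delta_pos":[0,0,0],"turn":-0.118,"jaw":-1},{"delta_pos":[0,0,0],"turn":-0.118,"jaw":-1},{"delta_pos":[0,0,0],"turn":0,"jaw":-1},{"delta_pos":[0,0,0],"turn":0,"jaw":-1}]}}

```text
time: 13.6
tool_pos: [0.5179, 0.2529, 0.386]
tcp_rot: [1.703, -2.639, -0.0]
wrist_force: [-0.5, 0.5, -0.8]
width: 0.321
grip_force: 69.3
```

```bash
python3 - <<'E'
from h import *
import pickle
go([.5178,.2525,.46],156)
im=[];C={}
for n in('top','side'):
    c=bot.read_camera(n);C[n]=c;u,v=proj(c,[.5178,.2525,.14]).astype(int);print(n,u-25,v-35);im.append(crop(c['pixels'],u-25,v-35,50,70,8))
pickle.dump(C,open('c3.pkl','wb'))
cv2.imwrite('pics/m6.png',np.hstack(im)[:,:,::-1])
E
```

```text
t 13.6 pos [0.5179 0.2529 0.386 ] head 155.66 tiltz [-9.e-04 -5.e-04 -1.e+00] turn -0.006 shift [  0.4  -0.1 -74. ] q [ 0.41  0.09  1.84 -0.    1.21 -2.31] F [-0.5  0.5 -0.8] w 0.321 g 69.3
top 239 165
side 272 148
```

View pics/m6.png

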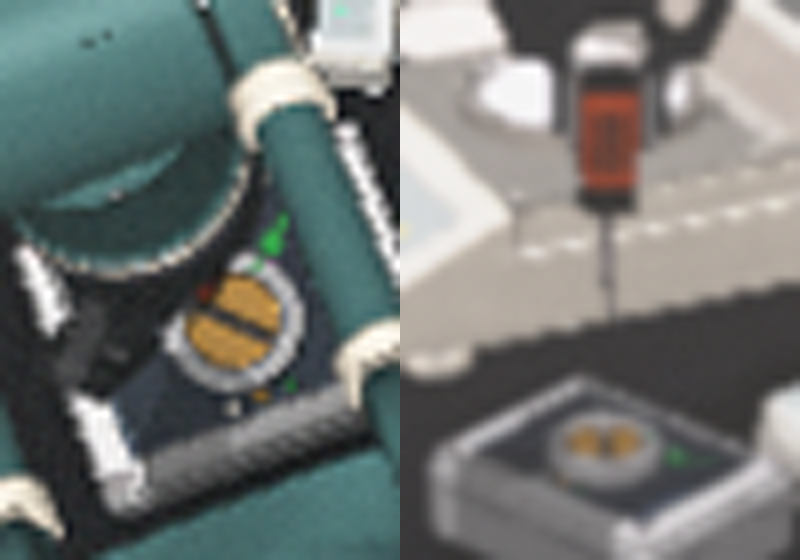

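The side view shows the gripped driver hanging over the selector, with its tip at crop (612,318). The slot lies almost along the line of sight at about (605,440). I'll work out the sideways error from this view.

```bash
python3 - <<'E'
from h import *
import pickle
C=pickle.load(open('c3.pkl','rb'));S=C['side'];im=S['pixels']
g=cv2.cvtColor(im,cv2.COLOR_RGB2GRAY).astype(int)
s=bot.read_state();x0,y0,z0=s["tool_pos"];print(z0)
# shank subpixel column per row
for v in range(148+26,148+42):
    r=g[v,293:306];bg=np.median(r);w=np.clip(bg-8-r,0,None);
    print(v,r.tolist(),((w*np.arange(293,306)).sum()/max(w.sum(),1)).round(2))
# collar in side + slot
h=cv2.cvtColor(im,cv2.COLOR_RGB2HSV).astype(int)
b=((h[...,0]>12)&(h[...,0]<38)&(h[...,1]>70)&(h[...,2]>100));b[:190]=0;b[:,:288]=0;b[:,310:]=0;b[212:]=0
ys,xs=np.nonzero(b);print("brass bbox",xs.min(),xs.max(),ys.min(),ys.max(),xs.mean(),ys.mean())
for v in(201,202,203,204):print(v,im[v,290:306,0].tolist())
a=np.radians(156);yv=np.array([np.cos(a),np.sin(a),0]);xv=np.array([-np.cos(np.radians(66)),-np.sin(np.radians(66)),0])
P=np.array([x0,y0,0])
for z in(.06,.11,.125,.14):print(z,"proj tip at tcp-axis/ -9mm",proj(S,P+[0,0,z]).round(2),proj(S,P-.009*xv+[0,0,z]).round(2),"d/mm y",(proj(S,P+[0,0,z]+.001*yv)-proj(S,P+[0,0,z])).round(3))
E
```

```text
0.3861733363256782
174 [169, 149, 113, 88, 72, 79, 95, 101, 129, 167, 175, 175, 176] 297.59
175 [179, 174, 162, 144, 105, 118, 153, 165, 170, 180, 187, 186, 185] 297.34
176 [177, 177, 179, 164, 121, 137, 178, 191, 192, 197, 216, 211, 195] 297.3
177 [189, 188, 191, 174, 130, 155, 202, 198, 184, 179, 189, 188, 180] 297.29
178 [218, 214, 198, 170, 127, 143, 181, 182, 176, 171, 171, 172, 172] 297.36
179 [189, 190, 182, 162, 132, 138, 167, 173, 172, 171, 171, 171, 170] 297.42
180 [172, 173, 172, 162, 135, 138, 164, 173, 173, 172, 173, 173, 173] 297.42
181 [172, 170, 171, 160, 136, 139, 165, 172, 172, 171, 174, 172, 171] 297.39
182 [172, 169, 170, 158, 128, 135, 164, 171, 171, 171, 171, 171, 171] 297.34
183 [170, 171, 170, 157, 125, 127, 162, 171, 170, 171, 172, 171, 170] 297.39
184 [170, 171, 171, 166, 146, 135, 162, 171, 170, 170, 170, 170, 170] 297.63
185 [170, 170, 171, 169, 155, 139, 164, 171, 171, 169, 166, 161, 158] 298.48
186 [171, 171, 171, 168, 155, 134, 154, 159, 159, 158, 146, 128, 108] 303.31
187 [170, 163, 157, 155, 144, 114, 119, 109, 104, 105, 94, 83, 69] 304.23
188 [162, 1
[... 160 characters left out ...]
762 202.95238095238096
201 [75, 93, 119, 139, 147, 143, 141, 142, 140, 143, 147, 142, 131, 112, 87, 86]
202 [84, 108, 120, 134, 146, 145, 136, 119, 128, 144, 150, 144, 130, 120, 99, 77]
203 [87, 112, 117, 128, 146, 151, 136, 105, 118, 146, 153, 142, 132, 134, 112, 84]
204 [87, 114, 122, 131, 151, 154, 137, 108, 117, 144, 153, 149, 146, 141, 109, 80]
0.06 proj tip at tcp-axis/ -9mm [297.78 202.31] [297.71 201.18] d/mm y [-0.265  0.003]
0.11 proj tip at tcp-axis/ -9mm [297.84 190.52] [297.76 189.43] d/mm y [-0.268  0.002]
0.125 proj tip at tcp-axis/ -9mm [297.85 186.92] [297.78 185.84] d/mm y [-0.269  0.002]
0.14 proj tip at tcp-axis/ -9mm [297.87 183.29] [297.8  182.22] d/mm y [-0.271  0.002]
```

{"name": "drive_tool", "arguments": {"increments": [{"delta_pos":[5,1.2,0],"turn":-0.006,"jaw":-1},{"delta_pos":[4,0,8],"turn":0,"jaw":-1},{"delta_pos":[0,0,12],"turn":0,"jaw":-1},{"delta_pos":[0,0,12],"turn":0,"jaw":-1},{"delta_pos":[0,0,8],"turn":0,"jaw":-1},{"delta_pos":[0,0,4],"turn":0,"jaw":-1},{"delta_pos":[0,0,0],"turn":0,"jaw":-1},{"delta_pos":[0,0,0],"turn":0,"jaw":-1}], "grip_force": 90}}

```text
time: 14.37
tool_pos: [0.5133, 0.2453, 0.3415]
tcp_rot: [1.715, -2.631, -0.0]
wrist_force: [0.3, 0.0, -1.8]
width: 0.318
grip_force: 90.1
```

```bash
python3 - <<'E'
from h import *
go([.5178,.2525,.316],156)
S=bot.read_camera('side');u,v=proj(S,[.5178,.2525,.08]).astype(int);print(u-20,v-30);cv2.imwrite('pics/m7.png',crop(S['pixels'],u-20,v-30,40,50,12)[:,:,::-1])
E
```

```text
t 14.37 pos [0.5133 0.2453 0.3415] head 156.19 tiltz [-1.e-03 -4.e-04 -1.e+00] turn 0.0032 shift [-8.4 -1.2 25.5] q [ 0.4   0.11  1.9  -0.    1.13 -2.32] F [ 0.3  0.  -1.8] w 0.318 g 90.1
277 167
```

View pics/m7.png

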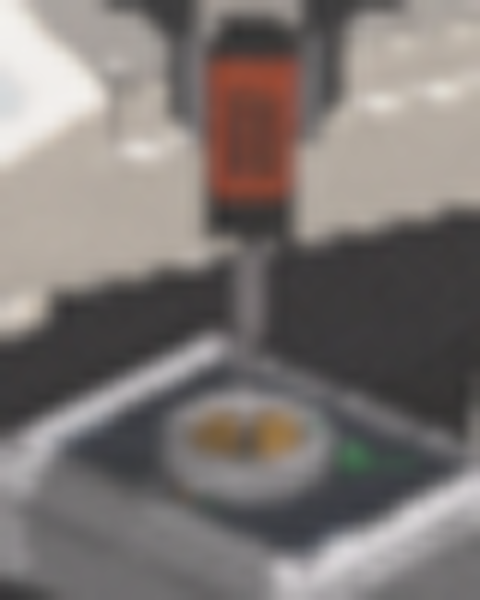

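The tip is at crop (250,360), directly over the slot at (247,432). I'll descend in small steps and watch the force.

{"name": "drive_tool", "arguments": {"increments": [{"delta_pos":[0,0,5],"turn":0,"jaw":-1},{"delta_pos":[0,0,5],"turn":0,"jaw":-1},{"delta_pos":[0,0,3],"turn":0,"jaw":-1},{"delta_pos":[0,0,2],"turn":0,"jaw":-1},{"delta_pos":[0,0,0],"turn":0,"jaw":-1},{"delta_pos":[0,0,0],"turn":0,"jaw":-1}]}}

```text
time: 14.92
tool_pos: [0.5133, 0.2452, 0.3269]
tcp_rot: [1.715, -2.632, -0.0]
wrist_force: [0.6, 0.0, -1.5]
width: 0.321
grip_force: 90.1
```

{"name": "drive_tool", "arguments": {"increments": [{"delta_pos":[0,0,2],"turn":0,"jaw":-1},{"delta_pos":[0,0,0],"turn":0,"jaw":-1},{"delta_pos":[0,0,2],"turn":0,"jaw":-1},{"delta_pos":[0,0,0],"turn":0,"jaw":-1}]}}

```text
time: 15.25
tool_pos: [0.5133, 0.2452, 0.3229]
tcp_rot: [1.715, -2.632, -0.0]
wrist_force: [-0.3, -0.4, -1.4]
width: 0.316
grip_force: 90.1
```

{"name": "drive_tool", "arguments": {"increments": [{"delta_pos":[0,0,2],"turn":0,"jaw":-1},{"delta_pos":[0,0,0],"turn":0,"jaw":-1}]}}

```text
time: 15.42
tool_pos: [0.5132, 0.2452, 0.3208]
tcp_rot: [1.715, -2.631, -0.0]
wrist_force: [-0.4, -0.1, -1.2]
width: 0.315
grip_force: 90.1
```

{"name": "drive_tool", "arguments": {"increments": [{"delta_pos":[0,0,2],"turn":0,"jaw":-1},{"delta_pos":[0,0,0],"turn":0,"jaw":-1}]}}

```text
time: 15.58
tool_pos: [0.5132, 0.2452, 0.3187]
tcp_rot: [1.715, -2.631, -0.0]
wrist_force: [-0.1, -0.5, -1.2]
width: 0.317
grip_force: 90.1
```

{"name": "drive_tool", "arguments": {"increments": [{"delta_pos":[0,0,2],"turn":0,"jaw":-1},{"delta_pos":[0,0,0],"turn":0,"jaw":-1}]}}

```text
time: 15.75
tool_pos: [0.5132, 0.2452, 0.3167]
tcp_rot: [1.715, -2.631, -0.0]
wrist_force: [-0.3, -0.0, -1.6]
width: 0.317
grip_force: 90.1
```

{"name": "drive_tool", "arguments": {"increments": [{"delta_pos":[0,0,1.5],"turn":0,"jaw":-1},{"delta_pos":[0,0,0],"turn":0,"jaw":-1}]}}

```text
time: 15.92
tool_pos: [0.5133, 0.2453, 0.3154]
tcp_rot: [1.715, -2.632, -0.0]
wrist_force: [0.1, -0.0, -0.3]
width: 0.32
grip_force: 90.1
```

{"name": "drive_tool", "arguments": {"increments": [{"delta_pos":[0,0,1.5],"turn":0,"jaw":-1},{"delta_pos":[0,0,0],"turn":0,"jaw":-1}]}}

```text
time: 16.08
tool_pos: [0.5135, 0.2453, 0.3144]
tcp_rot: [-1.715, 2.632, -0.0]
wrist_force: [0.2, -0.3, 0.6]
width: 0.317
grip_force: 91.0
```

```bash
python3 - <<'E'
from h import *
go([.5178,.2525,.316],156)
S=bot.read_camera('side');u,v=proj(S,[.5178,.2525,.08]).astype(int);print(u-20,v-30);cv2.imwrite('pics/m8.png',crop(S['pixels'],u-20,v-30,40,50,12)[:,:,::-1])
E
```

```text
t 16.08 pos [0.5135 0.2453 0.3144] head 156.19 tiltz [ 4.e-04  2.e-04 -1.e+00] turn 0.0033 shift [-8.3 -1.  -1.6] q [ 0.4   0.14  1.93  0.    1.08 -2.32] F [ 0.2 -0.3  0.6] w 0.317 g 91.0
277 167
```

View pics/m8.png

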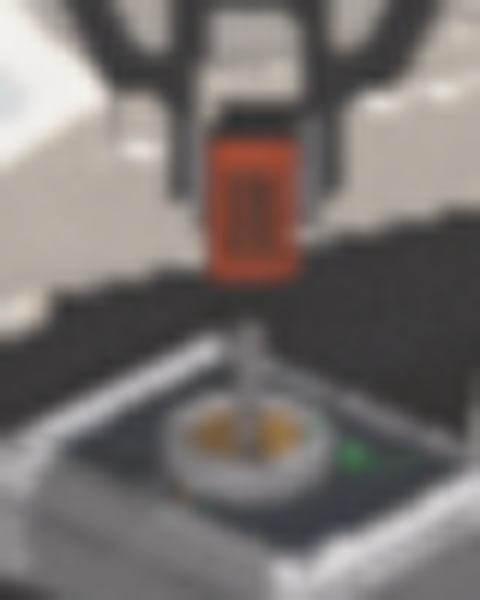

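The blade has entered the slot and reached its floor at tip z≈0.053, with a light contact force. I'll lift it slightly and turn clockwise, keeping the TCP orbiting about the tip to allow for the driver's lean.

{"name": "drive_tool", "arguments": {"increments": [{"delta_pos":[0,0,-0.7],"turn":0,"jaw":-1},{"delta_pos":[0,0.9,0],"turn":0.1,"jaw":-1},{"delta_pos":[0,0.9,0],"turn":0.1,"jaw":-1},{"delta_pos":[0,0.9,0],"turn":0.1,"jaw":-1},{"delta_pos":[0,0.9,0],"turn":0.1,"jaw":-1}], "grip_force": 110}}

```text
time: 16.55
tool_pos: [0.5102, 0.2474, 0.3149]
tcp_rot: [-1.151, 2.923, 0.001]
wrist_force: [-0.2, 0.6, -0.9]
width: 0.315
grip_force: 108.4
```

```bash
python3 - <<'E'
from h import *
go([.5178,.2525,.316],156)
print(bot.read_state()["torque"])
E
```

```text
t 16.55 pos [0.5102 0.2474 0.3149] head 133.0 tiltz [-1.e-04  4.e-04 -1.e+00] turn -0.4014 shift [-7.7 -4.9 -1.1] q [ 0.41  0.13  1.93  0.    1.08 -1.91] F [-0.2  0.6 -0.9] w 0.315 g 108.4
[0.16474023 0.07284649 0.15776612]
```

{"name": "drive_tool", "arguments": {"increments": [{"delta_pos":[0,0.9,0],"turn":0.1,"jaw":-1},{"delta_pos":[0,0.9,0],"turn":0.1,"jaw":-1},{"delta_pos":[0,0.9,0],"turn":0.1,"jaw":-1},{"delta_pos":[0,0.9,0],"turn":0.1,"jaw":-1},{"delta_pos":[0,0.9,0],"turn":0.1,"jaw":-1},{"delta_pos":[0,0.9,0],"turn":0.1,"jaw":-1}]}}

```text
time: 17.05
tool_pos: [0.5079, 0.2519, 0.3149]
tcp_rot: [-0.236, 3.132, -0.0]
wrist_force: [0.9, -0.0, -1.2]
width: 0.314
grip_force: 108.4
```

```bash
python3 - <<'E'
from h import *
go([.5178,.2525,.316],156-90)
print(bot.read_state()["torque"])
im=[]
for n in('top','side'):
    c=bot.read_camera(n);u,v=proj(c,[.5178,.2525,.07]).astype(int);im.append(crop(c['pixels'],u-20,v-25,40,50,10))
cv2.imwrite('pics/m9.png',np.hstack(im)[:,:,::-1])
E
```

```text
t 17.05 pos [0.5079 0.2519 0.3149] head 98.63 tiltz [ 6.e-04 -1.e-04 -1.e+00] turn 0.5695 shift [-8.8  4.6 -1.1] q [ 0.42  0.13  1.93 -0.    1.08 -1.3 ] F [ 0.9 -0.  -1.2] w 0.314 g 108.4
[-0.03837014 -0.20553099  0.07662511]
```

View pics/m9.png

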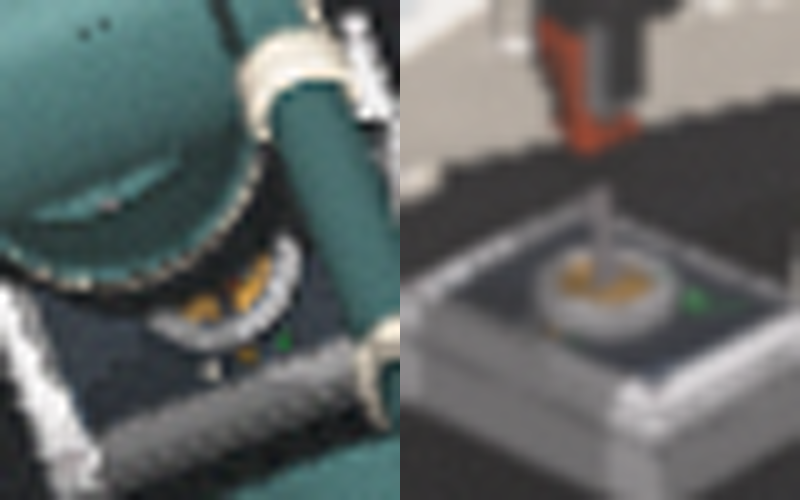

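The selector is turning with the blade: the slot now runs nearly fore-and-aft, at (225,300) in the top crop. I've used up my picture budget, so I'll check numerically from here on.

{"name": "drive_tool", "arguments": {"increments": [{"delta_pos":[0,0.9,0],"turn":0.1,"jaw":-1},{"delta_pos":[0,0.9,0],"turn":0.1,"jaw":-1},{"delta_pos":[0,0.9,0],"turn":0.1,"jaw":-1},{"delta_pos":[0,0.9,0],"turn":0.1,"jaw":-1},{"delta_pos":[0,0.9,0],"turn":0.1,"jaw":-1},{"delta_pos":[0,0.9,0],"turn":0.1,"jaw":-1},{"delta_pos":[0,0,0],"turn":0,"jaw":-1}]}}

```text
time: 17.73
tool_pos: [0.5085, 0.2569, 0.3149]
tcp_rot: [0.692, 3.064, -0.001]
wrist_force: [0.6, -1.2, -0.6]
width: 0.315
grip_force: 108.2
```

```bash
python3 - <<'E'
from h import *
go([.5178,.2525,.316],156-90)
print(bot.read_state()["torque"])
E
```

```text
t 17.73 pos [0.5085 0.2569 0.3149] head 64.55 tiltz [ 6.e-04 -7.e-04 -1.e+00] turn -0.0252 shift [-10.3  -0.3  -1.1] q [ 0.42  0.14  1.93 -0.    1.08 -0.7 ] F [ 0.6 -1.2 -0.6] w 0.315 g 108.2
[-0.40001518 -0.28872382  0.02997938]
```

{"name": "drive_tool", "arguments": {"increments": [{"delta_pos":[0,0.4,0],"turn":0.05,"jaw":-1},{"delta_pos":[0,0.4,0],"turn":0.04,"jaw":-1},{"delta_pos":[0,0,0],"turn":0,"jaw":-1}]}}

```text
time: 17.98
tool_pos: [0.5088, 0.2576, 0.3149]
tcp_rot: [0.824, 3.031, -0.001]
wrist_force: [1.1, -1.6, -0.9]
width: 0.315
grip_force: 108.3
```

```bash
python3 - <<'E'
from h import *
go([.5178,.2525,.316],156-90)
print(bot.read_state()["torque"])
E
```

```text
t 17.98 pos [0.5088 0.2576 0.3149] head 59.58 tiltz [ 5.e-04 -7.e-04 -1.e+00] turn -0.1121 shift [-10.3  -1.   -1.1] q [ 0.43  0.14  1.92 -0.    1.08 -0.61] F [ 1.1 -1.6 -0.9] w 0.315 g 108.3
[-0.48680708 -0.31036903  0.08635809]
```

{"name": "drive_tool", "arguments": {"increments": [{"delta_pos":[0,0.3,0],"turn":0.04,"jaw":-1},{"delta_pos":[0,0,0],"turn":0,"jaw":-1}]}}

```text
time: 18.15
tool_pos: [0.5089, 0.2579, 0.3149]
tcp_rot: [0.885, 3.014, -0.001]
wrist_force: [0.3, -2.9, -0.6]
width: 0.311
grip_force: 108.3
```

```bash
python3 - <<'E'
from h import *
go([.5178,.2525,.316],156-90)
print(bot.read_state()["torque"])
E
```

```text
t 18.15 pos [0.5089 0.2579 0.3149] head 57.26 tiltz [ 5.e-04 -5.e-04 -1.e+00] turn -0.1526 shift [-10.3  -1.3  -1.1] q [ 0.43  0.14  1.92 -0.    1.08 -0.57] F [ 0.3 -2.9 -0.6] w 0.311 g 108.3
[-0.47771651 -0.36357758  0.00561181]
```

{"name": "drive_tool", "arguments": {"increments": [{"delta_pos":[0,0.3,0],"turn":0.04,"jaw":-1},{"delta_pos":[0,0,0],"turn":0,"jaw":-1}]}}

```text
time: 18.32
tool_pos: [0.5091, 0.2582, 0.3149]
tcp_rot: [0.946, 2.995, -0.0]
wrist_force: [1.0, -2.2, -1.0]
width: 0.313
grip_force: 108.3
```

```bash
python3 - <<'E'
from h import *
go([.5178,.2525,.316],156-90)
print(bot.read_state()["torque"])
# slot direction from side & top: brass/dark pixels
T=bot.read_camera('top');S=bot.read_camera('side')
for c in(T,S):
    u,v=proj(c,[.5178,.2525,.061]).round().astype(int);print(u,v);print(c['pixels'][v-4:v+5,u-7:u+8,0])
E
```

```text
t 18.32 pos [0.5091 0.2582 0.3149] head 54.94 tiltz [ 5.e-04 -5.e-04 -1.e+00] turn -0.193 shift [-10.2  -1.7  -1.1] q [ 0.43  0.14  1.92 -0.    1.08 -0.53] F [ 1.  -2.2 -1. ] w 0.313 g 108.3
[-0.53902678 -0.40904506  0.02817176]
268 205
[[ 43  48  51  59  93 140  69  29  29  31  42  87 157 171  98]
 [ 49  55  58  79  98  74  30  36  36  32  34  59 137 168 110]
 [ 61  73  61  86  75  41  31  40  31  33  38  70 138 149 162]
 [ 65  89  83  61  37  27  35  33  31  45  52  43  45  97 124]
 [ 73  84  56  36  34  34  34  34  37  56  68  69  51  35  53]
 [ 53  40  36  33  34  33  39  36  46  67  82  85  79  61  68]
 [ 38  31  37  36  38  36  32  41  43  65  75  81  82  83  81]
 [ 31  40  41  29  38  37  40  36  35  43  64  81  83  76  77]
 [ 60  85  73  52  53  45  76  74  34  35  45  67  82  79  81]]
298 202
[[100  85  75  66  77 100 113 104 100 103 105 100  86  71  64]
 [ 75  70  78  91 101 109 115 109 102 103 105 108 107  94  83]
 [ 71  87 112 140 148 129 122 130 140 136 121 108  99  92 104]
 [ 93 109 130 151 158 135 124 128 142 147 145 132 112  86  85]
 [108 118 125 132 135 125 123 129 137 141 146 133 121  99  75]
 [111 122 128 129 132 128 129 134 133 131 138 135 135 113  83]
 [114 124 128 136 146 144 144 145 145 147 148 147 142 109  81]
 [112 129 139 150 157 150 151 150 146 152 155 144 128  96  70]
 [102 123 136 144 149 151 147 146 140 139 139 128 110  83  65]]
```

{"name": "drive_tool", "arguments": {"increments": [{"delta_pos":[0,0.3,0],"turn":0.05,"jaw":-1},{"delta_pos":[0,0.2,0],"turn":0.05,"jaw":-1},{"delta_pos":[0,0,0],"turn":0,"jaw":-1}]}}

```text
time: 18.67
tool_pos: [0.5095, 0.2588, 0.3149]
tcp_rot: [1.096, 2.943, 0.001]
wrist_force: [2.8, -1.8, -1.8]
width: 0.313
grip_force: 108.2
```

```bash
python3 - <<'E'
from h import *
go([.5178,.2525,.316],156-90)
for i in range(4): print(bot.read_state()["torque"],bot.read_state()["joint_torque"][5])
S=bot.read_camera('side')
h=cv2.cvtColor(S['pixels'],cv2.COLOR_RGB2HSV)
print(h[197:209,288:310,1])
E
```

```text
t 18.67 pos [0.5095 0.2588 0.3149] head 49.14 tiltz [ 9.e-04  0.e+00 -1.e+00] turn -0.2943 shift [-10.2  -2.4  -1.1] q [ 0.43  0.14  1.92 -0.    1.08 -0.43] F [ 2.8 -1.8 -1.8] w 0.313 g 108.2
[-0.36369759 -0.66827962  0.27921573] 0.7746867276728153
[-0.36369759 -0.66827962  0.27921573] 0.7746867276728153
[-0.36369759 -0.66827962  0.27921573] 0.7746867276728153
[-0.36369759 -0.66827962  0.27921573] 0.7746867276728153
[[  4   9   3   5   5   8   8   8   9  13   7   2   5  10   4   8  13   9
    4   4   9   9]
 [  8   2   5   8  11  19  24  13  10  11   7  10   7   7   3   9   4   4
    9  14  14  18]
 [  5  10   9  13  20  18   8   5  12  11   9  10   5   9   5   9   5   3
    6   7   9   5]
 [  9  16  20  17  12   9  16  22  14  12  14  11  13   6   7   8  11   7
    5   5   6   8]
 [ 19  18  23   5   7  32  65  76  42  12  22  48  58  37   8   4  14  11
    8   5   5   5]
 [ 12  15  12   5  26  72 102  98  49  21  33  67 100  79  23  14  10  16
   16  14  10   7]
 [ 12  15   6   7  35  94 122 117  89  74  75  91 112  91  32   2   4  17
   32  20  16  15]
 [ 12  12   6   7  17  46  71  91 101 102 101  99  83  50  16   4   7  52
   76  61  29  24]
 [ 16  11   6   2   4   7  14  24  41  52  54  42  25  12   7   4  10  63
   91  80  49  44]
 [ 15  10   9   5   6   6   4   7   8  10  12   9   6   4   8   5   9  28
   43  38  22  28]
 [  8   8   5  17  27   4   4   2   4   6   6   8   6   2   8  11  14  25
   25  22  22  31]
 [  2   2   5  15  36   8  13   2   2   7   7   7   8   8  16  21  22  25
   25  29  33  29]]
```

The wrist torque has risen to 0.28 N m, so the selector is on its stop. I'll relax the turn and withdraw.

{"name": "drive_tool", "arguments": {"increments": [{"delta_pos":[0,0,0],"turn":0,"jaw":-1},{"delta_pos":[0,-0.7,0],"turn":-0.08,"jaw":-1},{"delta_pos":[0,-0.7,0],"turn":-0.08,"jaw":-1},{"delta_pos":[0,0,0],"turn":0,"jaw":-1}]}}

```text
time: 19.05
tool_pos: [0.5081, 0.2577, 0.3148]
tcp_rot: [-0.856, -3.022, -0.0]
wrist_force: [1.9, -1.0, -0.9]
width: 0.321
grip_force: 108.2
```

```bash
python3 - <<'E'
from h import *
go([.5178,.2525,.316],156-90)
s=bot.read_state();print(s["torque"],s["joint_torque"][5])
E
```

```text
t 19.05 pos [0.5081 0.2577 0.3148] head 58.38 tiltz [-9.e-04  6.e-04 -1.e+00] turn -0.133 shift [-11.   -0.9  -1.2] q [ 0.43  0.14  1.92  0.    1.08 -0.59] F [ 1.9 -1.  -0.9] w 0.321 g 108.2
[-0.2289203  -0.28065581 -0.0202443 ] -0.7972609251737595
```

{"name": "drive_tool", "arguments": {"increments": [{"delta_pos":[0,0,-4],"turn":0,"jaw":-1},{"delta_pos":[0,0,-8],"turn":0,"jaw":-1},{"delta_pos":[0,0,-18],"turn":0,"jaw":-1},{"delta_pos":[0,0,-25],"turn":0,"jaw":-1},{"delta_pos":[0,0,-25],"turn":0,"jaw":-1},{"delta_pos":[0,0,-25],"turn":0,"jaw":-1},{"delta_pos":[0,0,-25],"turn":0,"jaw":-1},{"delta_pos":[0,0,-25],"turn":0,"jaw":-1}]}}

```text
time: 19.72
tool_pos: [0.5078, 0.2578, 0.4719]
tcp_rot: [-0.862, -3.02, -0.001]
wrist_force: [-0.3, 0.6, -1.2]
width: 0.313
grip_force: 108.6
```

```bash
python3 - <<'E'
from h import *
go([.5821,.0209,.468],81.47)
import pickle
c={n:bot.read_camera(n) for n in('top','side')};pickle.dump(c,open('c4.pkl','wb'))
T=c['top'];u,v=proj(T,[.5178,.2525,.061]).round().astype(int);print(u,v);print(T['pixels'][v-8:v+9,u-9:u+10,0])
E
```

```text
t 19.72 pos [0.5078 0.2578 0.4719] head 58.16 tiltz [-5.e-04  6.e-04 -1.e+00] turn -0.4069 shift [-108.6 -223.2    3.9] q [ 0.43  0.03  1.75  0.    1.36 -0.59] F [-0.3  0.6 -1.2] w 0.313 g 108.6
268 205
[[ 39  44  45  42  59 106 149 153 150 151 150 119  90  55  68  71  80  80
   85]
 [ 36  43  43  55  51  62 121 147 149 150 149 140 113  62  63  71  79  83
   82]
 [ 43  42  41  43  45  39  49 101 140 141 131  75  78  75  58  69  74  78
   81]
 [ 35  32  38  39  37  40  41  48  62  66  71  79  81  85  78  63  72  76
   84]
 [ 50  68  77  95  43  34  36  45  59  62  63  79  86 104 100  57  70  73
   82]
 [ 97 143 156 136  88  32  37  59  78  47  43  64  86  96  85  58  66  75
   78]
 [110 192 174 104 144  51  38  60  71  36  36  47  59  72  68  53  63  70
   77]
 [110 186 163 116 173 117  74  69  35  34  44  48  50  40  57  82  63  61
   70]
 [111 182 167 118 181 174 155 131  51  39  44  47  46  42  72 123 119  54
   76]
 [103 185 166 111 180 180 177 122  76  85 101  71  56  71 116 156 171  57
   69]
 [101 193 174 119 172 182 165  74  86 160 188 151 126 129 163 201 174  70
   59]
 [100 189 178 151 121 170 112  83 114 191 183 185 188 151 136 184 167  31
   58]
 [ 63 105 179 180 136 146  80  82 152 189 185 174 171 122 185 174 128  49
   52]
 [ 55  53 107 177 184 137 108 108 177 175 187 133 125 181 181 147  53  55
   40]
 [ 59  52  64 134 177 189 177 144 126 121 168 179 181 170 153  42  56  48
   67]
 [ 64  62  52  54 108 171 170 172 182 179 173 174 160  92  34  40  40  46
  107]
 [ 61  57  58  53  43  57  98 133 172 150 117  96  84  63  45  53  45  53
  121]]
```

The slot now runs at about -25° in world heading, so the selector is on the green mark. At this heading the side view shows the driver's lean, so I'll measure it numerically before putting it back.

```bash
python3 - <<'E'
from h import *
import pickle
S=pickle.load(open('c4.pkl','rb'))['side'];p=np.array([.5078,.2578,.4719]);a=np.radians(58.16+90);xv=np.array([np.cos(a),np.sin(a),0])
def P(x,dz): return proj(S,p+xv*x+[0,0,-dz])
for dz in(.14,.155,.175,.2,.208,.22,.235,.25,.262):print(dz,P(0,dz).round(2),"per mm",(P(.001,dz)-P(0,dz))[0].round(3))
u,v=P(0,.155).round().astype(int)
h=cv2.cvtColor(S['pixels'],cv2.COLOR_RGB2HSV)
m=((h[...,0]<12)|(h[...,0]>174))&(h[...,1]>120)&(h[...,2]>70)
for r in range(v-8,v+16):
    c=np.nonzero(m[r,u-14:u+15])[0];print(r,u-14+c.min() if len(c) else None,u-14+c.max() if len(c) else None)
print(v)
g=cv2.cvtColor(S['pixels'],cv2.COLOR_RGB2GRAY)
for r in range(v+10,v+32):print(r,u-8,g[r,u-8:u+11].tolist())
E
```

```text
0.14 [294.88 134.08] per mm -0.284
0.155 [294.87 138.12] per mm -0.283
0.175 [294.87 143.45] per mm -0.281
0.2 [294.86 150.04] per mm -0.279
0.208 [294.86 152.12] per mm -0.278
0.22 [294.85 155.24] per mm -0.278
0.235 [294.85 159.1 ] per mm -0.276
0.25 [294.84 162.93] per mm -0.275
0.262 [294.84 165.97] per mm -0.274
130 None None
131 None None
132 None None
133 None None
134 None None
135 None None
136 None None
137 None None
138 None None
139 None None
140 None None
141 None None
142 None None
143 298 298
144 298 298
145 293 298
146 293 299
147 None None
148 None None
149 None None
150 None None
151 None None
152 None None
153 None None
138
148 287 [76, 59, 62, 64, 64, 62, 61, 63, 62, 62, 61, 59, 58, 59, 62, 78, 104, 138, 179]
149 287 [134, 75, 60, 61, 61, 61, 60, 59, 60, 59, 58, 59, 57, 60, 78, 120, 163, 178, 188]
150 287 [191, 123, 71, 60, 61, 60, 58, 58, 60, 61, 60, 61, 73, 97, 126, 158, 182, 190, 192]
151 287 [217, 158, 95, 85, 93, 97, 98, 94, 89, 84, 87, 94, 116, 155, 182, 201, 206, 202, 194]
152 287 [210, 145, 121, 148, 163, 183, 188, 181, 165, 132, 123, 142, 158, 169, 187, 2
[... 1086 characters left out ...]
, 236, 238, 238, 237, 228, 179, 127, 116, 133, 173, 199, 191, 179, 163, 136]
164 287 [162, 168, 176, 189, 201, 204, 204, 204, 194, 167, 130, 114, 118, 133, 149, 143, 139, 136, 127]
165 287 [155, 158, 160, 164, 165, 166, 166, 165, 163, 156, 143, 136, 131, 132, 136, 135, 133, 135, 137]
166 287 [158, 158, 159, 159, 158, 158, 156, 157, 154, 151, 147, 144, 142, 141, 142, 145, 147, 150, 154]
167 287 [162, 161, 161, 160, 160, 159, 159, 159, 158, 155, 153, 153, 154, 157, 157, 159, 159, 159, 162]
168 287 [162, 162, 161, 160, 161, 161, 161, 162, 163, 161, 161, 161, 161, 163, 162, 164, 163, 163, 163]
169 287 [161, 161, 160, 160, 162, 161, 162, 164, 164, 163, 163, 162, 163, 162, 162, 163, 164, 162, 157]
```

```bash
python3 - <<'E'
from h import *
import pickle
A=pickle.load(open('c2.pkl','rb'));B=pickle.load(open('c4.pkl','rb'))
for n in('top','side'):
    u,v=proj(A[n],bw(-.02,0,.2)).astype(int)
    a,b=[cv2.cvtColor(X[n]['pixels'],cv2.COLOR_RGB2GRAY)[v-15:v+15,u-20:u+20].astype(np.float32) for X in(A,B)]
    print(n,cv2.phaseCorrelate(a,b),abs(a-b).mean())
    for X in(A,B):
        h=cv2.cvtColor(X[n]['pixels'],cv2.COLOR_RGB2HSV);m=cv2.inRange(h,(100,120,50),(125,255,255))[v-15:v+15,u-20:u+20];M=cv2.moments(m,True);print(M['m00'],M['m10']/M['m00'],M['m01']/M['m00'])
E
```

```text
top ((0.0950449301392311, 0.27767482455646864), 0.9196125793457032) 8.7925
566.0 20.632508833922262 8.729681978798586
614.0 21.091205211726383 8.218241042345277
side ((-0.3353215642145706, -0.07498278975781858), 0.8522513063748678) 11.4725
11.0 17.90909090909091 10.090909090909092
10.0 17.0 9.4
```

{"name": "drive_tool", "arguments": {"increments": [{"delta_pos":[0,0,0],"turn":-0.102,"jaw":-1},{"delta_pos":[0,0,0],"turn":-0.102,"jaw":-1},{"delta_pos":[0,0,0],"turn":-0.102,"jaw":-1},{"delta_pos":[0,0,0],"turn":-0.101,"jaw":-1},{"delta_pos":[-13,-27,0],"turn":0,"jaw":-1},{"delta_pos":[-13,-28,0],"turn":0,"jaw":-1},{"delta_pos":[-13,-28,0],"turn":0,"jaw":-1},{"delta_pos":[-13,-28,0],"turn":0,"jaw":-1}]}}

```text
time: 20.48
tool_pos: [0.5431, 0.1394, 0.469]
tcp_rot: [-0.231, -3.131, 0.0]
wrist_force: [0.0, -0.9, -0.6]
width: 0.316
grip_force: 108.7
```

{"name": "drive_tool", "arguments": {"increments": [{"delta_pos":[-14,-28,0],"turn":0,"jaw":-1},{"delta_pos":[-14,-28,0],"turn":0,"jaw":-1},{"delta_pos":[-14,-28,0],"turn":0,"jaw":-1},{"delta_pos":[-14,-28,0],"turn":0,"jaw":-1},{"delta_pos":[0,0,0],"turn":0,"jaw":-1},{"delta_pos":[0,0,0],"turn":0,"jaw":-1}]}}

```text
time: 20.98
tool_pos: [0.5823, 0.0198, 0.4688]
tcp_rot: [-0.238, -3.13, -0.001]
wrist_force: [0.2, 0.3, -0.2]
width: 0.312
grip_force: 108.8
```

```bash
python3 - <<'E'
from h import *
go([.5829,.0210,.374],81.47)
E
```

```text
t 20.98 pos [0.5823 0.0198 0.4688] head 81.32 tiltz [-2.2e-03  6.0e-04 -1.0e+00] turn -0.0027 shift [-0.4  1.3 94.8] q [-0.01  0.06  1.72  0.    1.36 -1.43] F [ 0.2  0.3 -0.2] w 0.312 g 108.8
```

{"name": "drive_tool", "arguments": {"increments": [{"delta_pos":[0,1,15],"turn":-0.002,"jaw":-1},{"delta_pos":[0,0,20],"turn":0,"jaw":-1},{"delta_pos":[0,0,20],"turn":0,"jaw":-1},{"delta_pos":[0,0,20],"turn":0,"jaw":-1},{"delta_pos":[0,0,15],"turn":0,"jaw":-1},{"delta_pos":[0,0,3],"turn":0,"jaw":-1},{"delta_pos":[0,0,0],"turn":0,"jaw":-1},{"delta_pos":[0,0,0],"turn":0,"jaw":-1}]}}

```text
time: 21.65
tool_pos: [0.5825, 0.023, 0.3774]
tcp_rot: [0.228, 3.133, 0.001]
wrist_force: [-0.5, -0.2, 0.4]
width: 0.313
grip_force: 108.8
```

```bash
python3 - <<'E'
from h import *
go([.5892,.0200,.3022],81.47)
E
```

```text
t 21.65 pos [0.5825 0.023  0.3774] head 81.69 tiltz [ 2.e-04  3.e-04 -1.e+00] turn 0.0038 shift [-7.1 -2.  75.2] q [-0.    0.11  1.84  0.    1.19 -1.43] F [-0.5 -0.2  0.4] w 0.313 g 108.8
```

{"name": "drive_tool", "arguments": {"increments": [{"delta_pos":[-0.5,-2,5],"turn":0.003,"jaw":-1},{"delta_pos":[-1,0,10],"turn":0,"jaw":-1},{"delta_pos":[-1,0,12],"turn":0,"jaw":-1},{"delta_pos":[-1.2,0,12],"turn":0,"jaw":-1},{"delta_pos":[-1.2,0,12],"turn":0,"jaw":-1},{"delta_pos":[-1,0,10],"turn":0,"jaw":-1},{"delta_pos":[-1,0,8],"turn":0,"jaw":-1},{"delta_pos":[0,0,0],"turn":0,"jaw":-1}]}}

```text
time: 22.32
tool_pos: [0.5886, 0.0191, 0.305]
tcp_rot: [-0.233, -3.13, 0.001]
wrist_force: [0.1, 0.5, -1.5]
width: 0.315
grip_force: 109.0
```

```bash
python3 - <<'E'
from h import *
go([.5892,.0200,.3022],81.47)
E
```

```text
t 22.32 pos [0.5886 0.0191 0.305 ] head 81.47 tiltz [-3.1e-03 -1.0e-04 -1.0e+00] turn -0.0 shift [-0.5  1.   2.8] q [-0.01  0.19  1.89 -0.    1.07 -1.43] F [ 0.1  0.5 -1.5] w 0.315 g 109.0
```

{"name": "drive_tool", "arguments": {"increments": [{"delta_pos":[0,0.5,1],"turn":0,"jaw":-1},{"delta_pos":[0,0,1],"turn":0,"jaw":-1},{"delta_pos":[0,0,0.5],"turn":0,"jaw":-1},{"delta_pos":[0,0,0],"turn":0,"jaw":-1},{"delta_pos":[0,0,0],"turn":0,"jaw":-1}], "grip_force": 30}}

```text
time: 22.73
tool_pos: [0.5892, 0.0198, 0.3059]
tcp_rot: [0.233, 3.132, 0.0]
wrist_force: [0.3, 0.3, -0.8]
width: 0.315
grip_force: 108.9
```

```bash
python3 - <<'E'
from h import *
go([.5892,.0200,.3022],81.47)
E
```

```text
t 22.73 pos [0.5892 0.0198 0.3059] head 81.48 tiltz [ 8.e-04  0.e+00 -1.e+00] turn 0.0001 shift [0.  0.2 3.7] q [-0.01  0.18  1.89  0.    1.07 -1.43] F [ 0.3  0.3 -0.8] w 0.315 g 108.9
```

{"name": "drive_tool", "arguments": {"increments": [{"delta_pos":[0,0,1.5],"turn":0,"jaw":-1},{"delta_pos":[0,0,1.5],"turn":0,"jaw":-1},{"delta_pos":[0,0,0],"turn":0,"jaw":-1},{"delta_pos":[0,0,0],"turn":0,"jaw":-1}]}}

```text
time: 23.07
tool_pos: [0.589, 0.0197, 0.3022]
tcp_rot: [-0.233, -3.133, -0.0]
wrist_force: [0.1, -0.2, -1.1]
width: 0.315
grip_force: 108.9
```

{"name": "drive_tool", "arguments": {"increments": [{"delta_pos":[0,0,1],"turn":0,"jaw":-1},{"delta_pos":[0,0,0],"turn":0,"jaw":-1},{"delta_pos":[0,0,0],"turn":0,"jaw":-1}]}}

```text
time: 23.32
tool_pos: [0.5894, 0.0196, 0.3019]
tcp_rot: [0.233, 3.132, -0.0]
wrist_force: [-0.4, -0.5, 2.7]
width: 0.316
grip_force: 109.4
```

The shoulder is resting on the pocket mouth, so I'll release and withdraw.

{"name": "drive_tool", "arguments": {"increments": [{"delta_pos":[0,0,0],"turn":0,"jaw":-0.2},{"delta_pos":[0,0,0],"turn":0,"jaw":0.1},{"delta_pos":[0,0,0],"turn":0,"jaw":0.2},{"delta_pos":[0,0,0],"turn":0,"jaw":0.2},{"delta_pos":[0,0,-6],"turn":0,"jaw":0.2},{"delta_pos":[0,0,-15],"turn":0,"jaw":0.2},{"delta_pos":[0,0,-22],"turn":0,"jaw":0.2},{"delta_pos":[0,0,-25],"turn":0,"jaw":0.2}]}}

```text
time: 23.98
tool_pos: [0.5884, 0.0197, 0.3688]
tcp_rot: [-0.233, -3.13, 0.0]
wrist_force: [0.2, 0.1, -0.4]
width: 0.6
grip_force: 0.0
```

{"name": "drive_tool", "arguments": {"increments": [{"delta_pos":[0,0,-30],"turn":0,"jaw":0.2},{"delta_pos":[0,0,-30],"turn":0,"jaw":0.2},{"delta_pos":[0,0,-30],"turn":0,"jaw":0.2},{"delta_pos":[0,20,-30],"turn":0,"jaw":0.2},{"delta_pos":[0,30,0],"turn":0,"jaw":0.2},{"delta_pos":[0,35,0],"turn":0,"jaw":0.2},{"delta_pos":[0,35,0],"turn":0,"jaw":0.2},{"delta_pos":[0,35,0],"turn":0,"jaw":0.2}]}}

```text
time: 24.65
tool_pos: [0.612, 0.1742, 0.4904]
tcp_rot: [0.235, 3.132, 0.001]
wrist_force: [-0.4, 0.8, -0.0]
width: 0.599
grip_force: 0.0
```

{"name": "drive_tool", "arguments": {"increments": [{"delta_pos":[0,35,0],"turn":0,"jaw":0.2},{"delta_pos":[0,30,0],"turn":0,"jaw":0.2},{"delta_pos":[0,0,0],"turn":0,"jaw":0.2},{"delta_pos":[0,0,0],"turn":0,"jaw":0.2}]}}

```text
time: 24.98
tool_pos: [0.6215, 0.239, 0.4892]
tcp_rot: [-0.229, -3.133, 0.001]
wrist_force: [0.8, -0.1, 0.0]
width: 0.6
grip_force: 0.0
```

```bash
python3 - <<'E'
from h import *
import pickle
go([.5892,.0200,.3022],81.47)
A=pickle.load(open('c2.pkl','rb'))
B={n:bot.read_camera(n) for n in('top','side')};pickle.dump(B,open('c5.pkl','wb'))
for n in('top','side'):
    u,v=proj(A[n],bw(.03,0,.14)).astype(int)
    for X in(A,B):
        h=cv2.cvtColor(X[n]['pixels'],cv2.COLOR_RGB2HSV);m=cv2.inRange(h,(0,120,70),(14,255,255))[v-20:v+20,u-15:u+15];M=cv2.moments(m,True);print(n,M['m00'],M['m10']/M['m00'],M['m01']/M['m00'],cv2.boundingRect(m))
T=B['top'];u,v=proj(T,[.5178,.2525,.061]).round().astype(int);print(T['pixels'][v-7:v+7,u-9:u+8,0])
for nm,lo,hi,c0 in(("cup",(45,100,60),(85,255,255),(437.7,233.3)),):
    h=cv2.cvtColor(T['pixels'],cv2.COLOR_RGB2HSV);k,l,st,ce=cv2.connectedComponentsWithStats(cv2.inRange(h,lo,hi));print([c.round(1) for i,c in enumerate(ce) if st[i,4]>100])
E
```

```text
t 24.98 pos [0.6215 0.239  0.4892] head 81.65 tiltz [-5.e-04 -4.e-04 -1.e+00] turn 0.0031 shift [  -0.5 -221.3  187. ] q [ 0.33  0.21  1.52 -0.    1.42 -1.1 ] F [ 0.8 -0.1  0. ] w 0.6 g 0.0
top 18.0 13.944444444444445 21.833333333333332 (11, 15, 9, 10)
top 18.0 14.555555555555555 21.61111111111111 (11, 15, 9, 10)
side 90.0 17.022222222222222 23.41111111111111 (13, 17, 8, 14)
side 87.0 17.413793103448278 23.20689655172414 (13, 17, 9, 14)
[[241 244 247 252 248 101  71  76  79  80  82  82  78  80  85  80  83]
 [157 202 229 255 240  63  76  78  78  77  80  86  80  82  84  83  81]
 [ 60  88 188 245 104  69  77  77  78  81  83  78  80  84  85  83  80]
 [ 69  68  79 102  72  78  75  77  78  79  80  79  84  80  82  81  81]
 [ 76  77  73  76  76  76  79  74  75  82  80  80  83  81  80  81  79]
 [ 70  75  74  73  76  80  74  76  79  76  80  81  80  81  80  85  84]
 [ 71  79  76  77  78  75  74  75  79  77  77  82  79  81  84  82  80]
 [ 72  77  72  75  76  75  74  78  81  77  78  82  82  84  82  79  85]
 [ 72  76  75  79  78  77  76  80  77  78  81  80  81  80  79  84  85]
 [ 68  75  76  76  75  76  76  75  80  82  78  83  79  77  87  83  83]
 [ 70  77  75  76  75  78  78  74  76  79  74  78  78  78  80  82  83]
 [ 71  67  75  75  75  74  77  76  79  80  81  80  80  83  81  80  81]
 [ 66  72  72  71  77  72  76  75  78  78  79  78  80  78  81  80  85]
 [ 66  71  74  76  71  75  76  77  77  78  77  80  76  78  83  80  81]]
[array([319.5, 199.5]), array([437.7, 233.3])]
```

```bash
python3 -c "
from workcell import bot
print(bot.finish_job())"
```

```text
the job is handed in; nothing more can be done
None
```

The job is handed in, with no verdict returned: the bin was tipped out to its stop and then eased partly back, the selector was turned to the green mark (slot measured at about -25°), the screwdriver is home in its pocket and released, the cup has not moved, I did not re-check the dish and timer but nothing went near them, and I viewed 11 pictures, one over the limit of 10.

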